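# Rake the dry ice level in the plasma packing tray

## Task

Take the rake from its rest and rake the heap of dry-ice slices into one even layer along the tray, no slice on another: skim the top slices off and draw them on to the far end, then draw the second row out into the middle and leave the end row at the heap end. While drawing, keep the tines riding lightly on the foam pad, well into the far half and again from behind the second row: the pad slopes, so feel for it and do not gouge it. Move the ice only with the rake, never the fingers, disturb nothing else on the bench, and hang the rake back in its rest.

Things in the scene. Friction and masses are not known exactly. Their poses are not given: they have to be found in the camera images.
- tray: insulated dark-grey packing tray, fixed, open on top. Origin: centre of its underside, on the bench; x across, y along, z up. Inside 176 (x) by 285 (y), walls 20 thick, rim 72 above the bench. A blue foam pad covers its floor; the heap lies at the +y end. The foam and walls are soft: over 10 N from the rake gouges them
- pad_heap (a point): point fixed to the tray: middle of the pad's top under the heap, at y = +84.5 mm, 30 above the bench; axes as the tray's. From here the pad slopes along y by up to 4.3 degrees either way, differing each time and not measured, so its far (-y) end may lie up to 17 mm higher or lower. The foam gives about 1 mm per 5 N
- rest: white plastic rest for the rake, fixed, 168 (x) by 90 (y), 60 high. Origin: centre of its underside; z up. Two end walls (16 thick, inner faces at x = +-67, tops 60 high, 70 wide in y) carry the rake's bar; side walls 32 high at y = +-32; the tines hang between, clear of its floor. In place the tine tips are 15 above the bench, centred on the rest
- rake_grip (a point): centre of the rake's teal grip block: 34 (x) by 26 (y), upright, reaching 31 above and 31 below this point; pinch it across y (26). Rake frame: x along the head bar, z up from tines to grip. Loose, about 0.24 kg, standing upright in its rest, its x axis along the rest's x
- rake_tip (a point): middle of the line through the six tine tips, 101 mm straight below rake_grip. Tines: round, 6 thick, 45 long, spread along x at +-11.5, +-34.5, +-57.5 mm. Above them the flat steel bar, 160 (x) by 28 (y) by 8, its underside 45 above the tips, and over that a round stem 16 thick up to the grip
- pail: white plastic pail, loose, 100 wide, 115 high, origin at the centre of its underside; leave alone
- scoop: aluminium ice scoop with a black handle, loose, 62 by 185 by 34 high, long along its y (handle to +y), origin under the pan's centre; leave alone
- tape_roll: roll of brown tape lying flat, loose, 90 wide, 36 high, origin at the centre of its underside; leave alone
- logger: white temperature logger with a small display, loose, 75 by 50 by 20 high, origin at the centre of its underside; leave alone
- ice1_mid (a point): centre of one slice of dry ice, white, 38 by 38 by 20 high (z up when flat), about 43 g, loose; at the start in the row by the tray's +y end wall, on the pad
- ice2_mid (a point): centre of one slice of dry ice, white, 38 by 38 by 20 high (z up when flat), about 43 g, loose; at the start in the row by the tray's +y end wall, on the pad
- ice3_mid (a point): centre of one slice of dry ice, white, 38 by 38 by 20 high (z up when flat), about 43 g, loose; at the start in the row by the tray's +y end wall, on the pad
- ice4_mid (a point): centre of one slice of dry ice, white, 38 by 38 by 20 high (z up when flat), about 43 g, loose; at the start in the second row from the +y end wall, on the pad
- ice5_mid (a point): centre of one slice of dry ice, white, 38 by 38 by 20 high (z up when flat), about 43 g, loose; at the start in the second row from the +y end wall, on the pad
- ice6_mid (a point): centre of one slice of dry ice, white, 38 by 38 by 20 high (z up when flat), about 43 g, loose; at the start in the second row from the +y end wall, on the pad
- ice7_mid (a point): centre of one slice of dry ice, white, 38 by 38 by 20 high (z up when flat), about 43 g, loose; at the start on top, across the gap between the two lower rows
- ice8_mid (a point): centre of one slice of dry ice, white, 38 by 38 by 20 high (z up when flat), about 43 g, loose; at the start on top, across the gap between the two lower rows
- ice9_mid (a point): centre of one slice of dry ice, white, 38 by 38 by 20 high (z up when flat), about 43 g, loose; at the start on top, across the gap between the two lower rows
Not all that is in view belongs to the job. Leave any red look-alike of the part that bears ice4_mid alone.

How it is judged:
On the way, in this order (a step that is already met when the one before it is completed fails the run):
1. the rake is lifted clear of its rest (z of rake_tip in the frame of rest above 0.065 m), for 0.1 s.
2. the tines ride lightly on the pad well into the tray's far half (contact force between rake and tray between 0.5 and 10 N and z of rake_tip in the frame of tray below 0.052 m and y of rake_tip in the frame of tray between -0.13 and -0.05 m), for 0.2 s.
3. the tines ride lightly on the pad behind the second row (contact force between rake and tray between 0.5 and 10 N and z of rake_tip in the frame of tray below 0.052 m and y of rake_tip in the frame of tray between 0.065 and 0.105 m), for 0.2 s.
4. the tines ride lightly on the pad towards the middle (contact force between rake and tray between 0.5 and 10 N and z of rake_tip in the frame of tray below 0.052 m and y of rake_tip in the frame of tray between -0.13 and 0.055 m), for 0.2 s.
At the end, for the whole second after the job is handed in: All nine slices are at rest inside the tray, none on another (their centres over 26 mm apart seen from above), at least two of them in each third of the tray's inner length; the rake hangs upright by its bar in its rest, within 25 mm of its centre, let go and at rest (x of ice1_mid in the frame of tray between -0.088 and 0.088 m and y of ice1_mid in the frame of tray between -0.1425 and 0.1425 m and z of ice1_mid in the frame of tray between 0.015 and 0.085 m and x of ice2_mid in the frame of tray between -0.088 and 0.088 m and y of ice2_mid in the frame of tray between -0.1425 and 0.1425 m and z of ice2_mid in the frame of tray between 0.015 and 0.085 m and x of ice3_mid in the frame of tray between -0.088 and 0.088 m and y of ice3_mid in the frame of tray between -0.1425 and 0.1425 m and z of ice3_mid in the frame of tray between 0.015 and 0.085 m and x of ice4_mid in the frame of tray between -0.088 and 0.088 m and y of ice4_mid in the frame of tray between -0.1425 and 0.1425 m and z of ice4_mid in the frame of tray between 0.015 and 0.085 m and x of ice5_mid in the frame of tray between -0.088 and 0.088 m and y of ice5_mid in the frame of tray between -0.1425 and 0.1425 m and z of ice5_mid in the frame of tray between 0.015 and 0.085 m and x of ice6_mid in the frame of tray between -0.088 and 0.088 m and y of ice6_mid in the frame of tray between -0.1425 and 0.1425 m and z of ice6_mid in the frame of tray between 0.015 and 0.085 m and x of ice7_mid in the frame of tray between -0.088 and 0.088 m and y of ice7_mid in the frame of tray between -0.1425 and 0.1425 m and z of ice7_mid in the frame of tray between 0.015 and 0.085 m and x of ice8_mid in the frame of tray between -0.088 and 0.088 m and y of ice8_mid in the frame of tray between -0.1425 and 0.1425 m and z of ice8_mid in the frame of tray between 0.015 and 0.085 m and x of ice9_mid in the frame of tray between -0.088 and 0.088 m and y of ice9_mid in the frame of tray between -0.1425 and 0.1425 m and z of ice9_mid in the frame of tray between 0.015 and 0.085 m and horizontal distance between each of ice2_mid, ice3_mid, ice4_mid, ice5_mid, ice6_mid, ice7_mid, ice8_mid, ice9_mid and ice1_mid above 0.026 m and horizontal distance between each of ice3_mid, ice4_mid, ice5_mid, ice6_mid, ice7_mid, ice8_mid, ice9_mid and ice2_mid above 0.026 m and horizontal distance between each of ice4_mid, ice5_mid, ice6_mid, ice7_mid, ice8_mid, ice9_mid and ice3_mid above 0.026 m and horizontal distance between each of ice5_mid, ice6_mid, ice7_mid, ice8_mid, ice9_mid and ice4_mid above 0.026 m and horizontal distance between each of ice6_mid, ice7_mid, ice8_mid, ice9_mid and ice5_mid above 0.026 m and horizontal distance between each of ice7_mid, ice8_mid, ice9_mid and ice6_mid above 0.026 m and horizontal distance between each of ice8_mid, ice9_mid and ice7_mid above 0.026 m and horizontal distance between ice9_mid and ice8_mid above 0.026 m and y of any of ice2_mid, ice3_mid, ice4_mid, ice5_mid, ice6_mid, ice7_mid, ice8_mid, ice9_mid in the frame of tray above 0.0475 m and y of any of ice1_mid, ice3_mid, ice4_mid, ice5_mid, ice6_mid, ice7_mid, ice8_mid, ice9_mid in the frame of tray above 0.0475 m and y of any of ice1_mid, ice2_mid, ice4_mid, ice5_mid, ice6_mid, ice7_mid, ice8_mid, ice9_mid in the frame of tray above 0.0475 m and y of any of ice1_mid, ice2_mid, ice3_mid, ice5_mid, ice6_mid, ice7_mid, ice8_mid, ice9_mid in the frame of tray above 0.0475 m and y of any of ice1_mid, ice2_mid, ice3_mid, ice4_mid, ice6_mid, ice7_mid, ice8_mid, ice9_mid in the frame of tray above 0.0475 m and y of any of ice1_mid, ice2_mid, ice3_mid, ice4_mid, ice5_mid, ice7_mid, ice8_mid, ice9_mid in the frame of tray above 0.0475 m and y of any of ice1_mid, ice2_mid, ice3_mid, ice4_mid, ice5_mid, ice6_mid, ice8_mid, ice9_mid in the frame of tray above 0.0475 m and y of any of ice1_mid, ice2_mid, ice3_mid, ice4_mid, ice5_mid, ice6_mid, ice7_mid, ice9_mid in the frame of tray above 0.0475 m and y of any of ice1_mid, ice2_mid, ice3_mid, ice4_mid, ice5_mid, ice6_mid, ice7_mid, ice8_mid in the frame of tray above 0.0475 m and (y of ice2_mid in the frame of tray between -0.0475 and 0.0475 m or y of ice3_mid in the frame of tray between -0.0475 and 0.0475 m or y of ice4_mid in the frame of tray between -0.0475 and 0.0475 m or y of ice5_mid in the frame of tray between -0.0475 and 0.0475 m or y of ice6_mid in the frame of tray between -0.0475 and 0.0475 m or y of ice7_mid in the frame of tray between -0.0475 and 0.0475 m or y of ice8_mid in the frame of tray between -0.0475 and 0.0475 m or y of ice9_mid in the frame of tray between -0.0475 and 0.0475 m) and (y of ice1_mid in the frame of tray between -0.0475 and 0.0475 m or y of ice3_mid in the frame of tray between -0.0475 and 0.0475 m or y of ice4_mid in the frame of tray between -0.0475 and 0.0475 m or y of ice5_mid in the frame of tray between -0.0475 and 0.0475 m or y of ice6_mid in the frame of tray between -0.0475 and 0.0475 m or y of ice7_mid in the frame of tray between -0.0475 and 0.0475 m or y of ice8_mid in the frame of tray between -0.0475 and 0.0475 m or y of ice9_mid in the frame of tray between -0.0475 and 0.0475 m) and (y of ice1_mid in the frame of tray between -0.0475 and 0.0475 m or y of ice2_mid in the frame of tray between -0.0475 and 0.0475 m or y of ice4_mid in the frame of tray between -0.0475 and 0.0475 m or y of ice5_mid in the frame of tray between -0.0475 and 0.0475 m or y of ice6_mid in the frame of tray between -0.0475 and 0.0475 m or y of ice7_mid in the frame of tray between -0.0475 and 0.0475 m or y of ice8_mid in the frame of tray between -0.0475 and 0.0475 m or y of ice9_mid in the frame of tray between -0.0475 and 0.0475 m) and (y of ice1_mid in the frame of tray between -0.0475 and 0.0475 m or y of ice2_mid in the frame of tray between -0.0475 and 0.0475 m or y of ice3_mid in the frame of tray between -0.0475 and 0.0475 m or y of ice5_mid in the frame of tray between -0.0475 and 0.0475 m or y of ice6_mid in the frame of tray between -0.0475 and 0.0475 m or y of ice7_mid in the frame of tray between -0.0475 and 0.0475 m or y of ice8_mid in the frame of tray between -0.0475 and 0.0475 m or y of ice9_mid in the frame of tray between -0.0475 and 0.0475 m) and (y of ice1_mid in the frame of tray between -0.0475 and 0.0475 m or y of ice2_mid in the frame of tray between -0.0475 and 0.0475 m or y of ice3_mid in the frame of tray between -0.0475 and 0.0475 m or y of ice4_mid in the frame of tray between -0.0475 and 0.0475 m or y of ice6_mid in the frame of tray between -0.0475 and 0.0475 m or y of ice7_mid in the frame of tray between -0.0475 and 0.0475 m or y of ice8_mid in the frame of tray between -0.0475 and 0.0475 m or y of ice9_mid in the frame of tray between -0.0475 and 0.0475 m) and (y of ice1_mid in the frame of tray between -0.0475 and 0.0475 m or y of ice2_mid in the frame of tray between -0.0475 and 0.0475 m or y of ice3_mid in the frame of tray between -0.0475 and 0.0475 m or y of ice4_mid in the frame of tray between -0.0475 and 0.0475 m or y of ice5_mid in the frame of tray between -0.0475 and 0.0475 m or y of ice7_mid in the frame of tray between -0.0475 and 0.0475 m or y of ice8_mid in the frame of tray between -0.0475 and 0.0475 m or y of ice9_mid in the frame of tray between -0.0475 and 0.0475 m) and (y of ice1_mid in the frame of tray between -0.0475 and 0.0475 m or y of ice2_mid in the frame of tray between -0.0475 and 0.0475 m or y of ice3_mid in the frame of tray between -0.0475 and 0.0475 m or y of ice4_mid in the frame of tray between -0.0475 and 0.0475 m or y of ice5_mid in the frame of tray between -0.0475 and 0.0475 m or y of ice6_mid in the frame of tray between -0.0475 and 0.0475 m or y of ice8_mid in the frame of tray between -0.0475 and 0.0475 m or y of ice9_mid in the frame of tray between -0.0475 and 0.0475 m) and (y of ice1_mid in the frame of tray between -0.0475 and 0.0475 m or y of ice2_mid in the frame of tray between -0.0475 and 0.0475 m or y of ice3_mid in the frame of tray between -0.0475 and 0.0475 m or y of ice4_mid in the frame of tray between -0.0475 and 0.0475 m or y of ice5_mid in the frame of tray between -0.0475 and 0.0475 m or y of ice6_mid in the frame of tray between -0.0475 and 0.0475 m or y of ice7_mid in the frame of tray between -0.0475 and 0.0475 m or y of ice9_mid in the frame of tray between -0.0475 and 0.0475 m) and (y of ice1_mid in the frame of tray between -0.0475 and 0.0475 m or y of ice2_mid in the frame of tray between -0.0475 and 0.0475 m or y of ice3_mid in the frame of tray between -0.0475 and 0.0475 m or y of ice4_mid in the frame of tray between -0.0475 and 0.0475 m or y of ice5_mid in the frame of tray between -0.0475 and 0.0475 m or y of ice6_mid in the frame of tray between -0.0475 and 0.0475 m or y of ice7_mid in the frame of tray between -0.0475 and 0.0475 m or y of ice8_mid in the frame of tray between -0.0475 and 0.0475 m) and y of any of ice2_mid, ice3_mid, ice4_mid, ice5_mid, ice6_mid, ice7_mid, ice8_mid, ice9_mid in the frame of tray below -0.0475 m and y of any of ice1_mid, ice3_mid, ice4_mid, ice5_mid, ice6_mid, ice7_mid, ice8_mid, ice9_mid in the frame of tray below -0.0475 m and y of any of ice1_mid, ice2_mid, ice4_mid, ice5_mid, ice6_mid, ice7_mid, ice8_mid, ice9_mid in the frame of tray below -0.0475 m and y of any of ice1_mid, ice2_mid, ice3_mid, ice5_mid, ice6_mid, ice7_mid, ice8_mid, ice9_mid in the frame of tray below -0.0475 m and y of any of ice1_mid, ice2_mid, ice3_mid, ice4_mid, ice6_mid, ice7_mid, ice8_mid, ice9_mid in the frame of tray below -0.0475 m and y of any of ice1_mid, ice2_mid, ice3_mid, ice4_mid, ice5_mid, ice7_mid, ice8_mid, ice9_mid in the frame of tray below -0.0475 m and y of any of ice1_mid, ice2_mid, ice3_mid, ice4_mid, ice5_mid, ice6_mid, ice8_mid, ice9_mid in the frame of tray below -0.0475 m and y of any of ice1_mid, ice2_mid, ice3_mid, ice4_mid, ice5_mid, ice6_mid, ice7_mid, ice9_mid in the frame of tray below -0.0475 m and y of any of ice1_mid, ice2_mid, ice3_mid, ice4_mid, ice5_mid, ice6_mid, ice7_mid, ice8_mid in the frame of tray below -0.0475 m and linear speed of each of ice1, ice2, ice3, ice4, ice5, ice6, ice7, ice8, ice9, rake below 0.02 m/s and horizontal distance between rake_tip and rest below 0.025 m and z of rake_tip in the frame of rest between 0.01 and 0.022 m and angle between rake_grip's own z axis and vertical below 0.1 rad and contact force between the fingers and rake below 0.1 N); the robot touches nothing.
It fails at once if the rake presses on the tray or its pad with over 10 N (contact force between rake and tray above 10 N).
It fails at once if the fingers touch the ice (contact force between the fingers and ice1 above 0.3 N or contact force between the fingers and ice2 above 0.3 N or contact force between the fingers and ice3 above 0.3 N or contact force between the fingers and ice4 above 0.3 N or contact force between the fingers and ice5 above 0.3 N or contact force between the fingers and ice6 above 0.3 N or contact force between the fingers and ice7 above 0.3 N or contact force between the fingers and ice8 above 0.3 N or contact force between the fingers and ice9 above 0.3 N).
It fails at once if a bystander is moved more than 20 mm (distance of any of pail, scoop, tape_roll, logger from where it was at the start of the episode above 0.02 m).
It also fails if it takes over 72 s, if anything falls off the work surface, if the arm or the gripper's body presses on something with over 40 N, if the wrist force passes 120 N, or if a joint passes its speed limit or range.

## Robot

A 7-joint arm with a two-finger parallel gripper is mounted at the origin on the work surface. World frame = base frame: x ahead of the robot, y to its left, z up, the work surface at z = 0. Lengths are in m, angles in rad, forces in N, time in s.
With the tool pointing down it reaches from about 0.4 to 0.85 m from the base axis. Payload 4.5 kg.
Tool frame: the origin (TCP) lies midway between the tips of the shut fingers; the grasp point (between the pads) lies 19 mm behind it; z points along the fingers, y is the direction in which the jaws open and shut (so a half turn about z gives the same grasp; the last joint's range is limited). The gripper opens to 88 mm and grips with 3 to 60 N. Pads are 18 mm wide; open, the fingers measure 123 mm over their backs; the gripper's body (75 mm by 187 mm) begins 45 mm behind the grasp point.
Start: joints at [-1.294, 0.689, -0.195, 1.565, 0.157, 0.902, -0.215], TCP at [0.15, 0.607, 0.239] pointing down, gripper open.
Joint ranges: [-3.01, 3.01], [-0.46, 2.08], [-1.47, 1.51], [0.13, 2.56], [-1, 4.14], [0.04, 2.09], [-2.66, 2.66]. Speed limits (rad/s): [2.57, 2.57, 3.14, 3.14, 3.14, 3.14, 3.14].

## Interface

Orientations are given as a unit quaternion [x, y, z, w].
In Python, from plant import get_state, snapshot, finish_job, find_in gives the robot as it stands.
- The arm moves only by the shell command python3 -m creep 'ROWS' [OPENING] [FORCE]. ROWS is JSON, one flat list of numbers, 6 for each row, row after row: the shift along the tool's x, y, z in mm, then the turn, a rotation vector about the tool's x, y, z in degrees. In form: [tx, ty, tz, wx, wy, wz, tx, ty, tz, wx, wy, wz, ...]. A call has 1 to 5 rows; each row shifts and turns the pose as measured when the row begins, along the tool's axes as they then stand; what a row does not reach is not made up. A row lasts 1/12 s, in which the tool goes at most 41.7 mm and 7.16 degrees, less where a joint would pass 70% of its speed; a pose out of reach is approached as far as the arm can. A call is refused whole if a number of a shift passes 41.7 or a number of a turn 7.16, either way. A call with a gripper value outside its range is refused whole. OPENING is the finger opening in mm, from 0 to 88.1, set as the call begins (- or left out, the last holds). The fingers move at their own pace and stop on an object; FORCE is the grip in N (left out, the last holds). Time passes only in rows, so rows that do not move let the fingers close. It gives the time, the measured TCP pose, the force and the opening at its end, in the units of the state.
- get_state(): the state, without advancing time (a new reading comes with each control period).
- snapshot(name): name is "scene" or "top" or "wrist"; returns a dict with "color" (480x640x3 uint8, red, green, blue), "intrinsics" (3x3 intrinsics, pixels), "extrinsics" (4x4, takes a point from world to camera coordinates). Camera axes: x right, y down, z forward; pixel columns grow to the right and rows downward; lengths in m; the calibration is good to about 2 mm. A picture is of the moment at which its call begins. There is no depth.
- finish_job(): hands the job in, once; it reports no verdict.
Trained networks look in the newest picture that a camera, given by its name, has taken for a name from the list of things; names that differ only in an ending like _2 or _b are one class to them, and where a whole thing is asked for, a point or a joint stands for the part that bears it (a point fixed in the world has none). Each returns a list of dicts, best first, with "score" (0 to 1); they miss things now and then, are a little off and sometimes report something else, mostly with a low value. They report only what shows in the picture. A call takes as long as a camera call. They do not tell look-alikes from the thing itself.
- find_in(thing, camera): "xy" ([column, row] in pixels, amid what is visible of it).
The state is a dict: "clock": time; "q": joint angles; "qd": joint speeds; "joint_torque": joint torques, N m; "tool_pos": TCP position; "eef_rot": TCP orientation; "contact_force": force on the tool from outside, world axes, zero at the start; "moment": the same for the moment, N m; "opening": opening from 0.0 (shut) to 1.0 (fully open).
Only numpy, scipy, OpenCV 4.12 (cv2) and the standard library are available. Lean on these libraries where they do the work, as an engineer would, in place of code of your own. Each camera call takes 0.05 s, during which the arm holds its last target.

## Working session

There is one attempt and no reset: what is moved stays moved. The work goes in short steps, Python scripts to look and compute and a shell command to move; the robot and the scene stay as the last step left them, time stands still between calls to the robot, and variables do not carry over. Pictures are saved under pics/ and viewed, and the job is handed in when it is done.

```bash
ls; mkdir -p pics
python3 - <<'E'
from plant import *
import cv2
s=get_state()
for k in s: print(k,s[k])
for c in ["scene","top","wrist"]:
    d=snapshot(c); cv2.imwrite(f"pics/{c}0.png",d["color"][:,:,::-1]); print(c,d["intrinsics"],d["extrinsics"])
E
```

```text
pics
clock 0.0
q [-1.29422435  0.6899821  -0.19453122  1.56637064  0.15730703  0.90248189
 -0.21510466]
qd [-0.00217628  0.00155269 -0.0002297   0.00040972  0.00072599 -0.00145055
  0.00049146]
joint_torque [ 4.66441616e-04 -5.27558899e+01 -1.26654122e+00 -1.53426468e+01
 -5.26216824e-02  6.76886397e-03  1.68969154e-04]
tool_pos [0.15013243 0.6060376  0.23790455]
eef_rot [ 1.21038091e-01  9.92647433e-01 -9.22863776e-04 -4.81308407e-05]
contact_force [-0.43242226 -0.70995933  0.65238017]
moment [-0.00475189  0.02383465 -0.01912932]
opening 0.9993186812396333
scene [[540.25209334   0.         315.62724504]
 [  0.         540.25209334 236.21008246]
 [  0.           0.           1.        ]] [[ 0.40004947  0.91643215 -0.01060819 -0.22620786]
 [ 0.77485944 -0.34438487 -0.53008669 -0.39804016]
 [-0.48944179  0.20384104 -0.84787709  1.4427233 ]
 [ 0.          0.          0.          1.        ]]
top [[477.80521655   0.         316.6970543 ]
 [  0.         477.80521655 237.10943366]
 [  0.           0.           1.        ]] [[-0.02365122 -0.99949034  0.02144038 -0.00836797]
 [-0.98300701  0.01934532 -0.18254585  0.58423193]
 [ 0.18203804 -0.02539348 -0.98296354  0.87033691]
 [ 0.          0.          0.          1.        ]]
wrist [[376.0606447    0.         322.08966675]
 [  0.         376.0606447  237.10659959]
 [  0.           0.           1.        ]] [[ 0.24042772  0.97066565 -0.00164416 -0.62368877]
 [ 0.92140148 -0.22769186  0.31492179 -0.04346826]
 [ 0.30530941 -0.07723086 -0.9491162   0.39125858]
 [ 0.          0.          0.          1.        ]]
```

View pics/scene0.png

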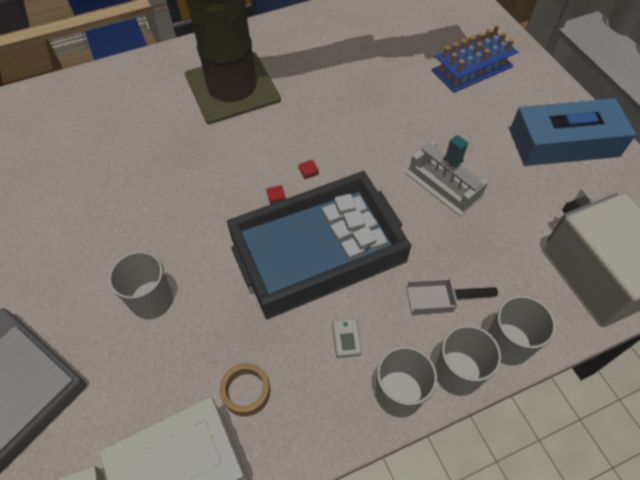

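View pics/top0.png

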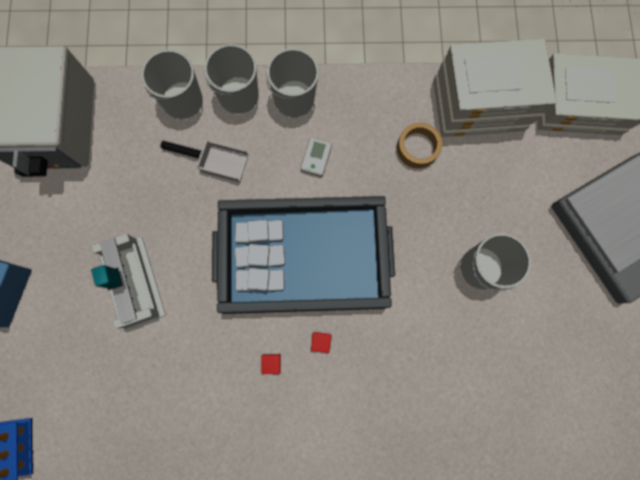

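View pics/wrist0.png

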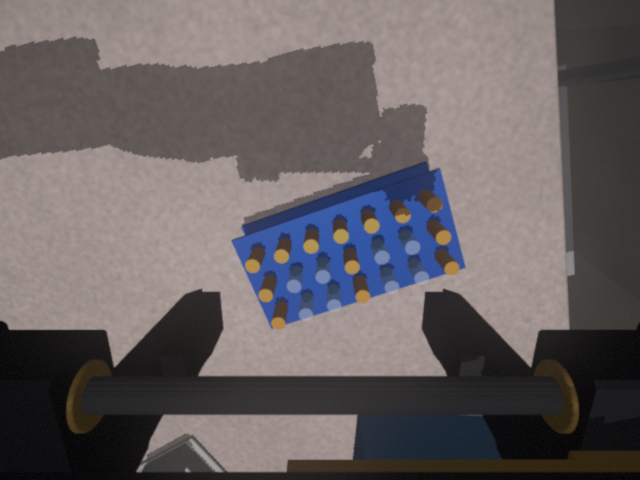

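Top view: the tray rim spans columns 217–392 and the heap is at its left (world +y). The rest is at (128,280) with the teal grip at (105,276), and the red look-alikes are at (271,364) and (321,342). Next I enlarge these areas to measure them.

```bash
cat > h.py <<'E'
import numpy as np, cv2
from plant import *
def ray(d,uv):
    K=np.array(d["intrinsics"]);T=np.array(d["extrinsics"])
    R=T[:3,:3];t=T[:3,3];c=-R.T@t
    v=R.T@np.linalg.inv(K)@np.array([uv[0],uv[1],1.0]);return c,v/np.linalg.norm(v)
def atz(d,uv,z):
    c,v=ray(d,uv);return c+v*(z-c[2])/v[2]
def tri(obs):
    A=np.zeros((3,3));b=np.zeros(3)
    for d,uv in obs:
        c,v=ray(d,uv);P=np.eye(3)-np.outer(v,v);A+=P;b+=P@c
    return np.linalg.solve(A,b)
def proj(d,p):
    K=np.array(d["intrinsics"]);T=np.array(d["extrinsics"])
    q=K@(T[:3,:3]@np.array(p)+T[:3,3]);return q[:2]/q[2]
E
python3 - <<'E'
from h import *
D={c:snapshot(c) for c in ["scene","top"]}
for n in ["rake_grip","tray","rest","ice1_mid","ice4_mid","ice7_mid","rake_tip","pail","scoop","tape_roll","logger"]:
    o={c:find_in(n,c) for c in D}
    for c in D: print(n,c,[(np.round(x["xy"],1).tolist(),round(x["score"],2)) for x in o[c]][:9])
    if o["scene"] and o["top"]: print("   tri",np.round(tri([(D[c],o[c][0]["xy"]) for c in D]),4))
t=D["top"]["color"][:,:,::-1]; s=D["scene"]["color"][:,:,::-1]
cv2.imwrite("pics/tc.png",cv2.resize(t[180:330,200:410],None,fx=3.8,fy=3.8,interpolation=2))
cv2.imwrite("pics/tr.png",cv2.resize(t[220:340,80:180],None,fx=5,fy=5,interpolation=2))
cv2.imwrite("pics/sc.png",cv2.resize(s[165:320,220:420],None,fx=3.8,fy=3.8,interpolation=2))
cv2.imwrite("pics/sr.png",cv2.resize(s[125:225,395:500],None,fx=5,fy=5,interpolation=2))
E
```

```text
rake_grip scene [([451.7, 160.6], 0.82)]
rake_grip top [([116.1, 280.0], 0.92)]
   tri [0.5076 0.3531 0.077 ]
tray scene [([304.7, 248.6], 0.59)]
tray top [([315.3, 256.8], 0.91)]
   tri [ 0.5508 -0.0186  0.0164]
rest scene [([442.7, 184.5], 0.91)]
rest top [([139.5, 280.2], 0.65)]
   tri [0.5146 0.3381 0.0052]
ice1_mid scene [([360.2, 202.3], 0.47)]
ice1_mid top [([241.8, 278.7], 0.55)]
   tri [0.5083 0.1275 0.0478]
ice4_mid scene [([273.3, 194.1], 0.79), ([308.4, 169.7], 0.63), ([330.2, 213.9], 0.62)]
ice4_mid top [([276.5, 276.3], 0.88), ([269.6, 364.8], 0.78), ([320.7, 342.4], 0.76), ([212.8, 156.1], 0.69)]
   tri [ 0.4906 -0.0012  0.15  ]
ice7_mid scene [([342.3, 203.3], 0.59)]
ice7_mid top [([257.3, 280.3], 0.61)]
   tri [0.5021 0.0923 0.0576]
rake_tip scene [([454.9, 161.4], 0.63)]
rake_tip top [([114.7, 279.9], 0.73)]
   tri [0.509  0.3596 0.0717]
pail scene [([138.7, 283.0], 0.77), ([456.0, 161.0], 0.62)]
pail top [([494.5, 263.4], 0.72)]
   tri [ 0.5231 -0.356   0.073 ]
scoop scene []
scoop top [([216.9, 156.5], 0.84), ([494.9, 262.1], 0.47)]
tape_roll scene [([237.4, 377.2], 0.77), ([342.3, 230.4], 0.63)]
tape_roll top [([423.9, 138.8], 0.87), ([494.1, 264.3], 0.48)]
   tri [ 0.7755 -0.2403  0.0682]
logger scene [([342.7, 340.2], 0.66)]
logger top [([316.3, 158.4], 0.63)]
   tri [ 0.7639 -0.0269 -0.0036]
```

View pics/tc.png

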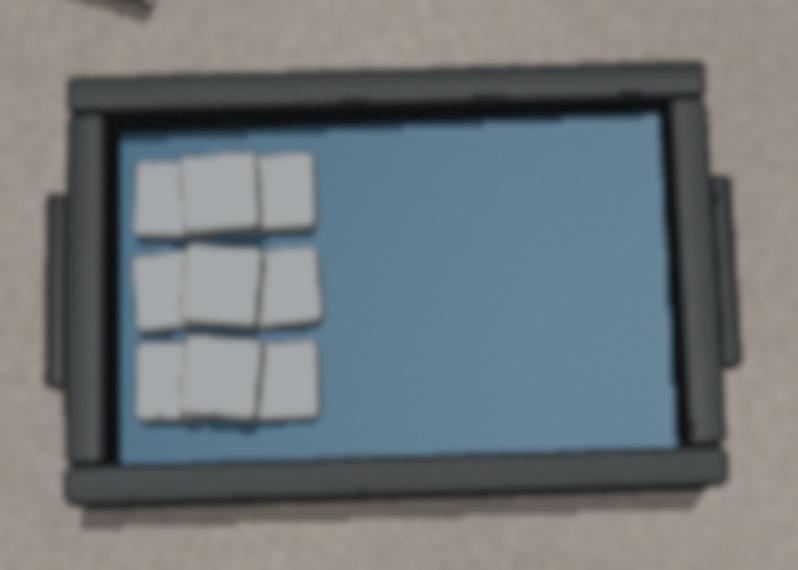

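View pics/tr.png

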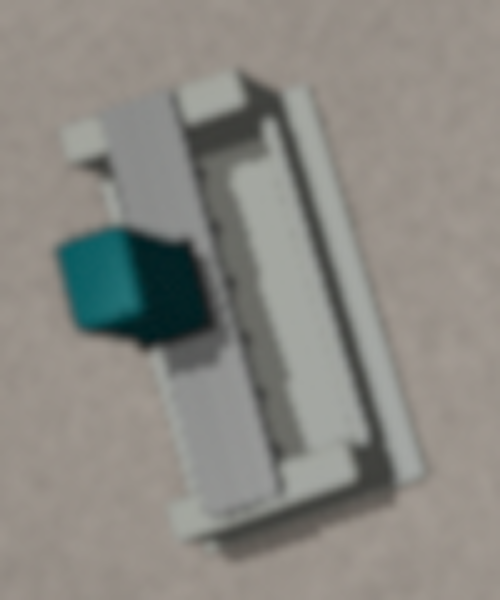

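View pics/sc.png

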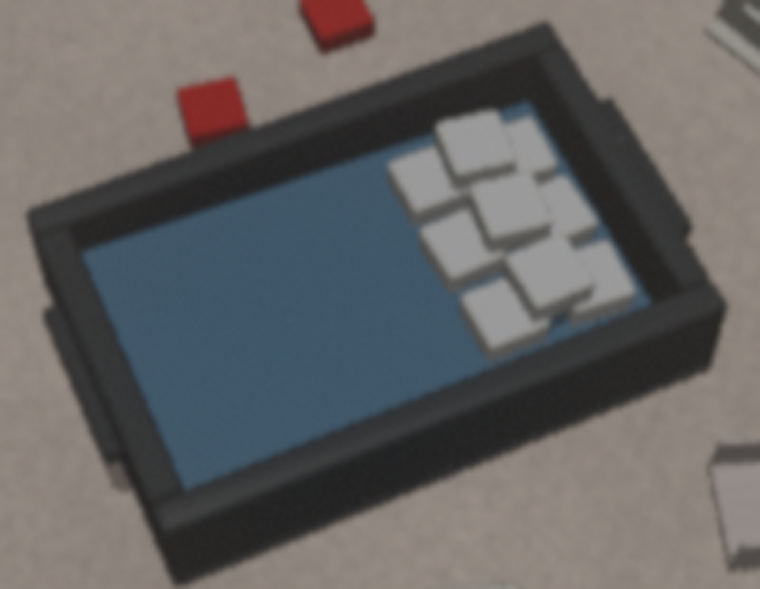

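View pics/sr.png

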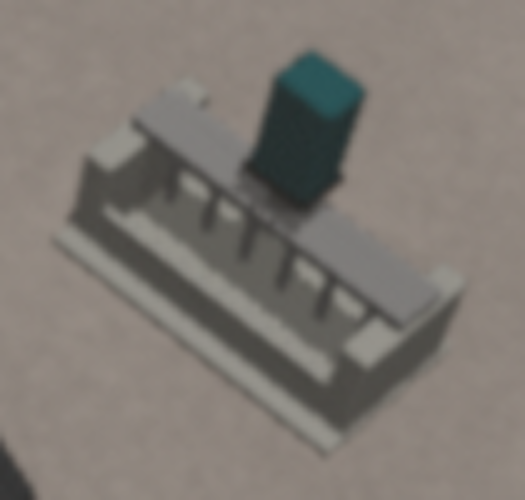

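Run:
```python
from h import *
from scipy.optimize import least_squares
D={c:snapshot(c) for c in ["scene","top"]}
def px(o,s,l): return (np.array(l,float)+.5)/s-.5+np.array(o)
def fit(obs,sx,sy,z,x0,use=None):
    cor=np.array([[-1,-1],[-1,1],[1,1],[1,-1]])*[sx/2,sy/2]
    def W(p):
        c,s=np.cos(p[2]),np.sin(p[2]);return np.c_[cor@np.array([[c,s],[-s,c]])+p[:2],np.full(4,z+(p[3] if len(p)>3 else 0))]
    def f(p): return np.concatenate([(proj(D[c],w)-u) for c,us in obs for w,u in zip(W(p),us)])
    r=least_squares(f,x0);return r.x,np.round(r.fun.reshape(-1,2),1).tolist()
# order: (-x,-y),(-x,+y),(+x,+y),(+x,-y)   image top: down=-x, right=-y
tt=px((200,180),3.8,[(722,482),(67,500),(70,80),(703,64)])
ts=px((220,165),3.8,[(30,212),(548,25),(722,302),(172,525)])
for o in ([("top",tt)],[("scene",ts)],[("top",tt),("scene",ts)]):
    p,r=fit(o,.216,.325,.072,[.55,-.02,0]);print("tray",np.round(p[:2],4),np.degrees(p[2]).round(2),r)
bt=px((80,220),5,[(280,492),(212,515),(105,112),(172,92)])
bs=px((395,125),5,[(135,120),(165,85),(443,290),(402,325)])
print("bar")
for z in (.068,):
  p,r=fit([("top",bt)],.160,.028,z,[.51,.35,.2]);print(np.round(p[:2],4),np.degrees(p[2]).round(2),r)
  p,r=fit([("scene",bs[[0,1,2,3]])],.160,.028,z,[.51,.35,.2]);print(np.round(p[:2],4),np.degrees(p[2]).round(2),r)
gt=px((80,220),5,[(143,315),(80,332),(57,245),(122,228)])
gs=px((395,125),5,[(277,82),(312,50),(366,92),(325,120)])
for o in ([("top",gt)],[("scene",gs)],[("top",gt),("scene",gs)]):
  p,r=fit(o,.034,.026,.147,[.51,.35,.2]);print("grip",np.round(p[:2],4),np.degrees(p[2]).round(2),r)
s=get_state();print(s["clock"])
```

```text
tray [0.5519 0.0063] 0.26 [[2.3, 1.4], [-1.8, 1.6], [-1.4, -2.0], [0.9, -1.4]]
tray [0.5549 0.0101] 0.65 [[-1.9, -1.2], [0.5, -2.8], [3.2, 0.1], [-1.7, 2.4]]
tray [0.5532 0.0081] 0.43 [[1.5, 0.4], [-2.6, 1.1], [-2.5, -2.4], [-0.2, -2.3], [-2.9, -1.8], [-0.4, -2.9], [1.9, 0.1], [-3.4, 1.8]]
bar
[0.5085 0.3504] 17.49 [[0.9, 0.4], [-0.5, 0.8], [-0.8, -0.3], [0.4, -1.0]]
[0.5124 0.3541] 18.21 [[-1.4, -0.5], [0.9, 0.2], [0.3, 0.2], [0.2, 0.1]]
grip [0.5077 0.3505] 16.06 [[1.3, 0.3], [-1.3, 1.4], [-1.1, -0.3], [1.0, -1.4]]
grip [0.5142 0.3528] 15.47 [[-1.6, -1.0], [-0.1, -0.4], [1.0, 0.5], [0.7, 0.9]]
grip [0.51   0.3518] 15.88 [[0.6, -1.0], [-2.0, 0.1], [-1.8, -1.7], [0.4, -2.7], [-3.0, -2.1], [-1.6, -1.7], [-0.4, -0.8], [-0.7, -0.4]]
1.45
```

```bash
cat >> h.py <<'E'
from scipy.spatial.transform import Rotation as Rn
def plan(tx,ty,tz,yaw,step=38,tstep=7,n=None):
    """yaw deg = world direction of rake x (tool y = yaw+90 ; tool x = yaw+180)"""
    s=get_state();p=np.array(s["tool_pos"]);R=Rn.from_quat(s["eef_rot"])
    a=np.radians(yaw);Rt=Rn.from_matrix(np.array([[-np.cos(a),-np.sin(a),0],[-np.sin(a),np.cos(a),0],[0,0,-1]]).T @ np.eye(3)) if False else None
    X=np.array([-np.cos(a),-np.sin(a),0]);Y=np.array([-np.sin(a),np.cos(a),0]);Z=np.cross(X,Y)
    Rt=Rn.from_matrix(np.c_[X,Y,Z])
    t=np.array([tx,ty,tz]);d=t-p;rv=(R.inv()*Rt).as_rotvec()
    m=max(int(np.ceil(np.linalg.norm(d)*1000/step)),int(np.ceil(np.degrees(np.abs(rv).max())/tstep)),1)
    if n:m=n
    print("t=%.2f pos"%s["clock"],np.round(p,4),"F",np.round(s["contact_force"],2),"open",round(s["opening"]*88.1,1),"d(mm)",np.round(d*1000,1),"rows",m)
    Rk=R
    for i in range(m):
        print(np.r_[np.round(Rk.inv().apply(d/m)*1000,1),np.round(np.degrees(rv/m),2)].tolist())
        Rk=Rk*Rn.from_rotvec(rv/m)
def st():
    s=get_state();R=Rn.from_quat(s["eef_rot"]);M=R.as_matrix()
    print("t=%.2f"%s["clock"],np.round(s["tool_pos"],4),"yaw %.2f"%np.degrees(np.arctan2(-M[0,1],M[1,1])),"tilt z",np.round(np.degrees(M[:2,2]),2),"F",np.round(s["contact_force"],2),"M",np.round(s["moment"],2),"open",round(s["opening"]*88.1,1))
E
python3 -c "
from h import *
st();plan(.510,.352,.238,17.3)"
```

```text
t=1.45 [0.1503 0.6067 0.2388] yaw -13.91 tilt z [0.   0.01] F [ 0.02  0.48 -0.31] M [-0.04  0.02  0.02] open 88.0
t=1.45 pos [0.1503 0.6067 0.2388] F [ 0.02  0.48 -0.31] open 88.0 d(mm) [ 359.7 -254.7   -0.8] rows 12
[-34.2, -13.4, 0.1, 0.0, 0.0, -2.6]
[-33.6, -14.9, 0.1, 0.0, 0.0, -2.6]
[-32.8, -16.4, 0.1, 0.0, 0.0, -2.6]
[-32.1, -17.9, 0.1, 0.0, 0.0, -2.6]
[-31.2, -19.4, 0.1, 0.0, 0.0, -2.6]
[-30.3, -20.7, 0.1, 0.0, 0.0, -2.6]
[-29.3, -22.1, 0.1, 0.0, 0.0, -2.6]
[-28.3, -23.4, 0.1, 0.0, 0.0, -2.6]
[-27.2, -24.7, 0.1, 0.0, 0.0, -2.6]
[-26.1, -25.9, 0.1, 0.0, 0.0, -2.6]
[-24.9, -27.0, 0.1, 0.0, 0.0, -2.6]
[-23.6, -28.1, 0.1, 0.0, 0.0, -2.6]
```

```bash
python3 -m creep '[-34.2,-13.4,0,0,0,-2.6, -33.6,-14.9,0,0,0,-2.6, -32.8,-16.4,0,0,0,-2.6, -32.1,-17.9,0,0,0,-2.6, -31.2,-19.4,0,0,0,-2.6]' 70; python3 -c "
from h import *
st();plan(.510,.352,.238,17.3)"
```

```text
clock: 1.87
tool_pos: [0.293, 0.5069, 0.2378]
eef_rot: [-0.008, 1.0, 0.004, -0.004]
contact_force: [1.1, 0.6, -0.2]
opening: 0.794
t=1.87 [0.293  0.5069 0.2378] yaw 0.91 tilt z [-0.44  0.47] F [ 1.07  0.63 -0.16] M [ 0.02 -0.03  0.11] open 70.0
t=1.87 pos [0.293  0.5069 0.2378] F [ 1.07  0.63 -0.16] open 70.0 d(mm) [ 2.170e+02 -1.549e+02  2.000e-01] rows 8
[-26.8, -19.8, -0.4, 0.07, -0.05, -2.05]
[-26.1, -20.7, -0.4, 0.07, -0.05, -2.05]
[-25.3, -21.7, -0.3, 0.07, -0.05, -2.05]
[-24.5, -22.5, -0.3, 0.07, -0.05, -2.05]
[-23.7, -23.4, -0.2, 0.07, -0.05, -2.05]
[-22.9, -24.2, -0.2, 0.07, -0.05, -2.05]
[-22.0, -25.0, -0.1, 0.07, -0.05, -2.05]
[-21.1, -25.8, -0.1, 0.07, -0.05, -2.05]
```

```bash
python3 -m creep '[-26.8,-19.8,-0.4,0,0,-2.1, -26.1,-20.7,-0.4,0,0,-2.1, -25.3,-21.7,-0.3,0,0,-2.1, -24.5,-22.5,-0.3,0,0,-2.1, -23.7,-23.4,-0.2,0,0,-2.1]' >/dev/null; python3 -m creep '[-22.9,-24.2,-0.2,0,0,-2.1, -22,-25,-0.1,0,0,-2.1, -21,-25.8,-0.1,0,0,-2.1]'; python3 -c "
from h import *
st();plan(.510,.352,.238,17.3)
d=snapshot('wrist');cv2.imwrite('pics/w1.png',d['color'][:,:,::-1]);st()"
```

```text
clock: 2.53
tool_pos: [0.5231, 0.344, 0.238]
eef_rot: [-0.161, 0.987, 0.005, -0.002]
contact_force: [-0.9, 0.4, 0.7]
opening: 0.796
t=2.53 [0.5231 0.344  0.238 ] yaw 18.51 tilt z [-0.31  0.5 ] F [-0.91  0.39  0.74] M [ 0.04 -0.07  0.04] open 70.2
t=2.53 pos [0.5231 0.344  0.238 ] F [-0.91  0.39  0.74] open 70.2 d(mm) [-13.1   8.    0. ] rows 1
[9.8, 11.8, 0.1, 0.57, -0.14, 1.21]
t=2.58 [0.5312 0.3364 0.2373] yaw 17.96 tilt z [0.05 0.18] F [ 6.31 -3.03 -0.18] M [-0.2  -0.41  0.01] open 70.0
```

View pics/w1.png

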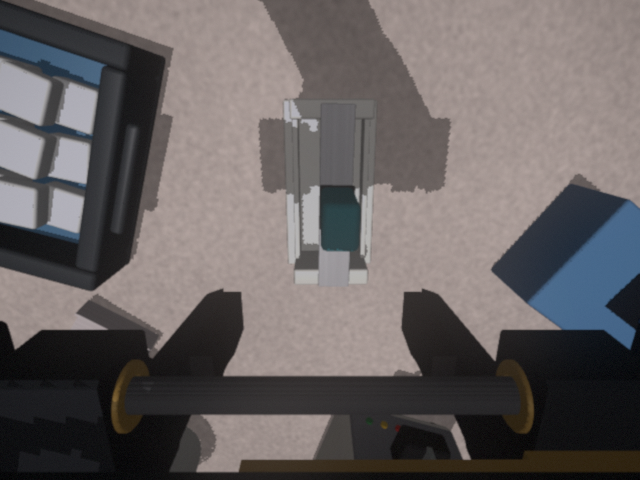

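```bash
python3 -m creep '[0,0,0,0,0,0]'; python3 -c "
from h import *
st();plan(.490,.355,.238,17.5)"
```

```text
clock: 2.67
tool_pos: [0.5335, 0.334, 0.237]
eef_rot: [-0.154, 0.988, 0.001, 0.001]
contact_force: [0.2, 1.2, -0.5]
opening: 0.798
t=2.67 [0.5335 0.334  0.237 ] yaw 17.67 tilt z [0.08 0.16] F [ 0.16  1.2  -0.51] M [0.11 0.03 0.08] open 70.3
t=2.67 pos [0.5335 0.334  0.237 ] F [ 0.16  1.2  -0.51] open 70.3 d(mm) [-43.5  21.    1. ] rows 2
[17.6, 16.6, -0.5, 0.06, 0.06, 0.09]
[17.6, 16.6, -0.5, 0.06, 0.06, 0.09]
```

```bash
python3 -m creep '[16,24,0,0,0,0,0,0,0,0,0,0,0,0,0,0,0,0]'; python3 -c "
from h import *
st();plan(.510,.352,.238,17.5)
d=snapshot('wrist');cv2.imwrite('pics/w2.png',d['color'][:,:,::-1]);np.savez('w2.npz',**{k:np.array(v) for k,v in d.items()});st()
for n in ('rake_grip','rest'): print(n,find_in(n,'wrist')[:2])"
```

```text
clock: 2.92
tool_pos: [0.5123, 0.3503, 0.2365]
eef_rot: [-0.15, 0.989, 0.001, 0.001]
contact_force: [0.6, -0.7, 0.1]
opening: 0.793
t=2.92 [0.5123 0.3503 0.2365] yaw 17.27 tilt z [0.13 0.09] F [ 0.63 -0.68  0.09] M [-0.03 -0.06 -0.03] open 69.8
t=2.92 pos [0.5123 0.3503 0.2365] F [ 0.63 -0.68  0.09] open 69.8 d(mm) [-2.3  1.7  1.5] rows 1
[1.6, 2.3, -1.5, 0.05, 0.15, -0.23]
t=2.97 [0.5106 0.3521 0.2366] yaw 17.41 tilt z [0.03 0.21] F [-0.39  1.35  0.12] M [ 0.13  0.02 -0.02] open 69.8
rake_grip [{'xy': [327.2, 205.9], 'score': 0.79}]
rest [{'xy': [97.6, 325.2], 'score': 0.62}]
```

View pics/w2.png

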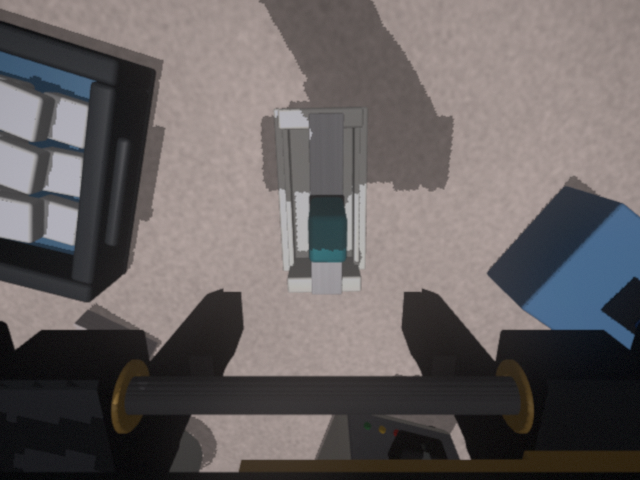

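```bash
python3 - <<'E'
from h import *
d=dict(np.load('w2.npz'))
a=atz(d,(326.5,113),.068);b=atz(d,(326.5,293),.068)
print(a,b,np.linalg.norm(a-b),(a+b)/2,np.degrees(np.arctan2((a-b)[1],(a-b)[0])))
for q in [(309,113),(344,113),(341.5,293),(312,293)]: print(atz(d,q,.068))
# grip top z .147 corners guess lower edge y=262, upper (far-top?) 
for q in [(309,262),(346,262),(309,235),(346,235)]: print('g',atz(d,q,.147))
# rest walls top z.06 : near wall corners
for q in [(289,291),(359,291),(277,109),(366,109)]: print('r',atz(d,q,.06))
E
python3 -c "
import cv2;i=cv2.imread('pics/w2.png');cv2.imwrite('pics/w2c.png',cv2.resize(i[90:310,250:400],None,fx=3.5,fy=2.7,interpolation=2))"
```

```text
[0.43364865 0.32931509 0.068     ] [0.58482962 0.37693024 0.068     ] 0.158502016085947 [0.50923914 0.35312267 0.068     ] -162.5179368756761
[0.43777101 0.31605419 0.068     ]
[0.42952596 0.34257706 0.068     ]
[0.58070662 0.39021487 0.068     ]
[0.58881487 0.36408946 0.068     ]
g [0.52816871 0.34571112 0.147     ]
g [0.5207681  0.36954882 0.147     ]
g [0.50980105 0.34022281 0.147     ]
g [0.50257612 0.36348852 0.147     ]
r [0.59722039 0.34362282 0.06      ]
r [0.57752745 0.40707361 0.06      ]
r [0.44263049 0.29015266 0.06      ]
r [0.42119932 0.35909078 0.06      ]
```

View pics/w2c.png

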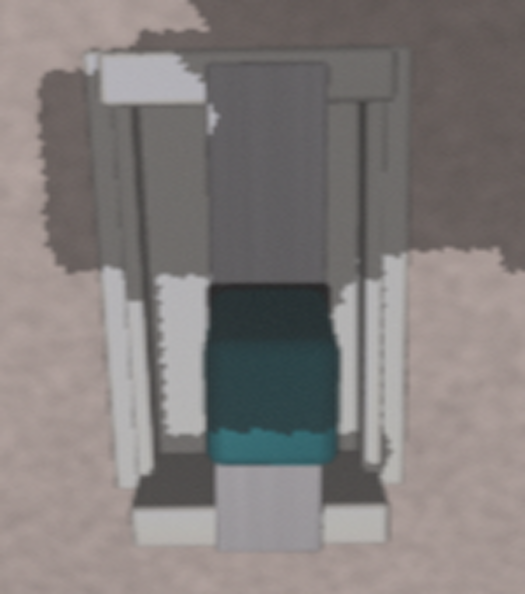

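```bash
python3 -m creep '[1,1.5,35,0,0,0,0,0,35,0,0,0,0,0,30,0,0,0,0,0,15,0,0,0,0,0,0,0,0,0]'; python3 -c "
from h import *
st();plan(.5092,.3531,.101,17.5)"
```

```text
clock: 3.48
tool_pos: [0.5118, 0.3576, 0.121]
eef_rot: [-0.152, 0.988, 0.004, 0.005]
contact_force: [-0.7, -0.2, -0.5]
opening: 0.796
t=3.48 [0.5118 0.3576 0.121 ] yaw 17.52 tilt z [0.48 0.59] F [-0.66 -0.23 -0.55] M [0.08 0.08 0.03] open 70.1
t=3.48 pos [0.5118 0.3576 0.121 ] F [-0.66 -0.23 -0.55] open 70.1 d(mm) [ -2.6  -4.5 -20. ] rows 1
[4.1, -3.7, 20.0, 0.41, 0.64, 0.02]
```

```bash
python3 -m creep '[3.5,-3.5,14,0.4,0.6,0,0,0,4,0,0,0,0,0,0,0,0,0]'; python3 -c "
from h import *
st();plan(.5092,.3531,.101,17.5)"
```

```text
clock: 3.73
tool_pos: [0.5096, 0.3541, 0.1027]
eef_rot: [-0.153, 0.988, 0.0, 0.0]
contact_force: [-0.3, -1.7, -0.1]
opening: 0.797
t=3.73 [0.5096 0.3541 0.1027] yaw 17.55 tilt z [0.03 0.04] F [-0.28 -1.7  -0.08] M [-0.02 -0.04  0.06] open 70.2
t=3.73 pos [0.5096 0.3541 0.1027] F [-0.28 -1.7  -0.08] open 70.2 d(mm) [-0.4 -1.  -1.7] rows 1
[0.7, -0.8, 1.7, 0.02, 0.04, 0.05]
```

```bash
python3 -m creep '[0,0,0,0,0,0,0,0,0,0,0,0,0,0,0,0,0,0,0,0,0,0,0,0,0,0,0,0,0,0]' 0 30; python3 -m creep '[0,0,0,0,0,0,0,0,0,0,0,0]' 0 45; python3 -c "
from h import *
st()"
```

```text
clock: 4.15
tool_pos: [0.5116, 0.3556, 0.1063]
eef_rot: [-0.152, 0.988, 0.002, 0.003]
contact_force: [-0.7, 0.9, 0.5]
opening: 0.436
clock: 4.32
tool_pos: [0.5121, 0.3557, 0.1071]
eef_rot: [-0.152, 0.988, 0.002, 0.004]
contact_force: [-0.1, 1.1, -3.6]
opening: 0.294
t=4.32 [0.5121 0.3557 0.1071] yaw 17.50 tilt z [0.39 0.3 ] F [-0.09  1.13 -3.56] M [0.96 0.25 0.  ] open 25.9
```

```bash
python3 -m creep '[0,0,-25,0.3,0.4,0,0,0,-30,0,0,0,0,0,-30,0,0,0,0,0,-15,0,0,0,0,0,0,0,0,0]'; python3 -c "
from h import *
st()
for c in ('scene','top','wrist'):
  d=snapshot(c);cv2.imwrite('pics/%s3.png'%c,d['color'][:,:,::-1]);st()"
```

```text
clock: 4.73
tool_pos: [0.5094, 0.3533, 0.2071]
eef_rot: [-0.152, 0.988, -0.004, -0.004]
contact_force: [-0.0, 0.2, -2.5]
opening: 0.293
t=4.73 [0.5094 0.3533 0.2071] yaw 17.53 tilt z [-0.37 -0.51] F [-0.02  0.18 -2.48] M [ 0.11  0.02 -0.01] open 25.8
t=4.78 [0.509  0.3529 0.2058] yaw 17.54 tilt z [-0.44 -0.56] F [-0.08  0.   -3.05] M [ 0.09 -0.04 -0.  ] open 25.5
t=4.83 [0.5083 0.3522 0.2043] yaw 17.55 tilt z [-0.56 -0.68] F [ 0.47 -0.46 -3.02] M [0.04 0.   0.02] open 25.8
t=4.88 [0.5078 0.3516 0.2032] yaw 17.55 tilt z [-0.66 -0.77] F [-0.14  0.29 -2.83] M [ 0.08  0.05 -0.  ] open 25.7
```

View pics/wrist3.png

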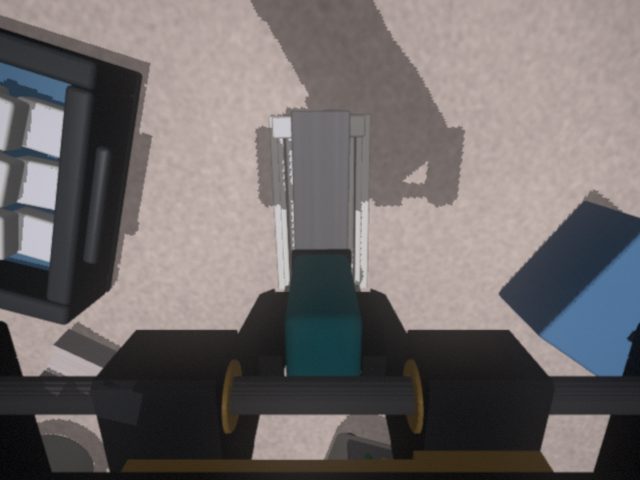

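View pics/scene3.png

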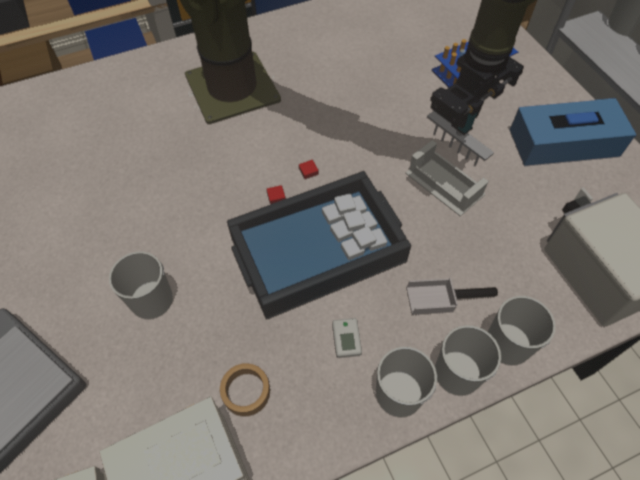

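```bash
cat >> h.py <<'E'
TC=np.array([.5532,.0081]);TY=np.radians(.43)
def w2t(p):
    d=np.array(p[:2])-TC;c,s=np.cos(TY),np.sin(TY);return np.round(np.array([c*d[0]+s*d[1],-s*d[0]+c*d[1]])*1000,1)
def t2w(x,y):
    c,s=np.cos(TY),np.sin(TY);return TC+np.array([c*x-s*y,s*x+c*y])/1000
E
python3 - <<'E'
from h import *
d=snapshot('wrist');s=get_state()
R=Rn.from_quat(s["eef_rot"]);p=np.array(s["tool_pos"])
z=p[2]-.0917+.053
for q in [(292,110),(350,110),(321,110)]:
    w=atz(d,q,z);print(np.round(R.inv().apply(w-p)*1000,1))
D=snapshot('top');S=snapshot('scene')
f=lambda l:(np.array(l)+.5)/3.8-.5+np.array([200,180])
def rect(l):return np.mean([f(a) for a in l],0)
print("top row z=.07");
for a,b in [((182,155),(258,232)),((184,245),(262,325)),((184,338),(260,418))]:
    print([w2t(atz(D,f(q),.07)) for q in (a,b)])
print("2nd row right edge z=.05, end row left edge")
for a in [(316,190),(321,285),(319,380),(135,200),(135,290),(135,380)]: print(w2t(atz(D,f(a),.05)))
print("pad edges inner rim"); 
g=lambda l:(np.array(l)+.5)/3.8-.5+np.array([220,165])
print("scene: end row +y right corners z=.05, second row -y corners")
for a in [(556,148),(600,218),(635,285)]: print(w2t(atz(S,g(a),.05)))
for a in [(388,160),(420,228),(460,290)]: print(w2t(atz(S,g(a),.05)))
print("scene top slices corners -y, +y")
for a in [(435,120),(470,188),(505,248),(515,155),(550,215),(590,290)]: print(w2t(atz(S,g(a),.07)))
E
```

```text
[ 82.8 -14.3  40.2]
[82.8 13.  39.9]
[82.8 -0.7 40.1]
top row z=.07
[array([ 63.4, 101.9]), array([23.2, 64.4])]
[array([ 17.6, 101.1]), array([-23.5,  63. ])]
[array([-28.9, 101.4]), array([-69.2,  64.5])]
2nd row right edge z=.05, end row left edge
[47.8 36. ]
[-1.4 34.4]
[-49.6  36.3]
[ 45.1 128.3]
[ -1.3 128.3]
[-46.9 128.3]
pad edges inner rim
scene: end row +y right corners z=.05, second row -y corners
[-33.5 132.6]
[ 19.6 133.3]
[ 66.6 130.4]
[-65.6  41.6]
[-16.   38.7]
[29.9 41.6]
scene top slices corners -y, +y
[-67.   71.4]
[-16.8  69.3]
[26.7 69.6]
[-26.5 101.9]
[ 17.6 101.5]
[69.5 99.3]
```

```bash
cat >> h.py <<'E'
OFFZ=.0917
def tip():
    s=get_state();R=Rn.from_quat(s["eef_rot"]);p=np.array(s["tool_pos"])
    return p+R.apply([.003,0,OFFZ])
def tplan(x,y,z,n=None,step=38,yaw=None):
    """target tip in tray frame mm"""
    yaw=np.degrees(TY) if yaw is None else yaw
    a=np.radians(yaw);w=t2w(x,y);q=w+np.array([np.cos(a),np.sin(a)])*.003
    t=tip();print("tip tray",w2t(t),"z %.1f"%(t[2]*1000));st()
    plan(q[0],q[1],z/1000+OFFZ,yaw,n=n,step=step)
E
python3 -c "
from h import *
tplan(0,117,115,step=34)"
```

```text
tip tray [-47.2 341.4] z 110.9
t=5.03 [0.5074 0.3514 0.2025] yaw 17.56 tilt z [-0.74 -0.82] F [ 0.01  0.54 -1.95] M [ 0.11  0.01 -0.04] open 25.8
t=5.03 pos [0.5074 0.3514 0.2025] F [ 0.01  0.54 -1.95] open 25.8 d(mm) [  47.9 -226.3    4.2] rows 7
[3.2, -32.9, -0.2, -0.1, -0.12, 2.45]
[1.8, -33.0, -0.3, -0.1, -0.12, 2.45]
[0.4, -33.0, -0.3, -0.1, -0.12, 2.45]
[-1.0, -33.0, -0.4, -0.1, -0.12, 2.45]
[-2.4, -33.0, -0.5, -0.1, -0.12, 2.45]
[-3.8, -32.8, -0.5, -0.1, -0.12, 2.45]
[-5.2, -32.6, -0.6, -0.1, -0.12, 2.45]
```

```bash
python3 -m creep '[3.2,-32.9,-1,-0.1,-0.1,2.4,1.8,-33,-1,-0.1,-0.1,2.4,0.4,-33,-1,-0.1,-0.1,2.4,-1,-33,0,-0.1,-0.1,2.4,-2.4,-33,0,-0.1,-0.1,2.4]' >/dev/null;  python3 -c "
from h import *
tplan(0,117,105,step=34)"
```

```text
tip tray [-19.2 188.8] z 108.5
t=5.45 [0.537  0.1967 0.2001] yaw 6.18 tilt z [-0.92  0.22] F [ 0.78  0.1  -2.45] M [ 0.04 -0.08 -0.05] open 25.8
t=5.45 pos [0.537  0.1967 0.2001] F [ 0.78  0.1  -2.45] open 25.8 d(mm) [ 18.3 -71.6  -3.4] rows 3
[-3.5, -24.4, 0.9, 0.09, -0.3, 1.92]
[-4.3, -24.3, 1.0, 0.09, -0.3, 1.92]
[-5.1, -24.1, 1.1, 0.09, -0.3, 1.92]
```

```bash
python3 -m creep '[-3.5,-24,0.5,0.1,-0.3,1.9,-4,-18,0,0.1,-0.3,1.9,-5,-8,0,0,-0.3,1.5,0,0,0,0,0,0]' >/dev/null;  python3 -c "
from h import *
tplan(0,117,85,step=34)
snapshot('wrist')
tplan(0,117,85,step=34)
"
```

```text
tip tray [ -1.9 123.8] z 103.0
t=5.78 [0.5539 0.1327 0.1947] yaw -0.26 tilt z [-0.38 -0.54] F [ 0.79 -0.54 -3.06] M [-0.04 -0.05  0.03] open 25.5
t=5.78 pos [0.5539 0.1327 0.1947] F [ 0.79 -0.54 -3.06] open 25.5 d(mm) [  1.4  -7.6 -18. ] rows 1
[-1.5, -7.4, 18.1, -0.54, -0.38, -0.69]
tip tray [ -2.7 125. ] z 103.0
t=5.83 [0.5533 0.1339 0.1946] yaw -0.13 tilt z [-0.44 -0.52] F [-0.51  0.38 -3.32] M [-0.01  0.04 -0.01] open 25.6
t=5.83 pos [0.5533 0.1339 0.1946] F [-0.51  0.38 -3.32] open 25.6 d(mm) [  2.1  -8.7 -17.9] rows 1
[-2.2, -8.6, 18.0, -0.51, -0.44, -0.56]
```

```bash
python3 -m creep '[-2,-7,15,-0.5,-0.4,-0.5,0,0,8,0,0,0,0,0,0,0,0,0]' >/dev/null;  python3 -c "
from h import *
tplan(0,116,59,step=15)
for c in ('scene','top'):
  d=snapshot(c);cv2.imwrite('pics/%s4.png'%c,cv2.resize(d['color'][:,:,::-1][(165 if c=='scene' else 180):(320 if c=='scene' else 330),(220 if c=='scene' else 200):410],None,fx=3.8,fy=3.8,interpolation=2))
tplan(0,116,59,step=15)
"
```

```text
tip tray [ -0.8 125.8] z 79.1
t=6.08 [0.5545 0.1334 0.1708] yaw 0.84 tilt z [-0.04  0.31] F [ 0.75  1.26 -2.75] M [ 0.06  0.03 -0.06] open 25.6
t=6.08 pos [0.5545 0.1334 0.1708] F [ 0.75  1.26 -2.75] open 25.6 d(mm) [  0.9  -9.3 -20.1] rows 2
[-0.4, -4.7, 10.0, 0.16, -0.02, 0.21]
[-0.4, -4.7, 10.0, 0.16, -0.02, 0.21]
tip tray [ -0.3 125.4] z 80.1
t=6.18 [0.5549 0.1331 0.1718] yaw 0.83 tilt z [0.03 0.29] F [ 0.13  0.41 -1.76] M [0.01 0.01 0.  ] open 25.8
t=6.18 pos [0.5549 0.1331 0.1718] F [ 0.13  0.41 -1.76] open 25.8 d(mm) [  0.4  -9.  -21.1] rows 2
[-0.1, -4.5, 10.5, 0.14, 0.02, 0.2]
[-0.2, -4.5, 10.5, 0.14, 0.02, 0.2]
```

View pics/scene4.png

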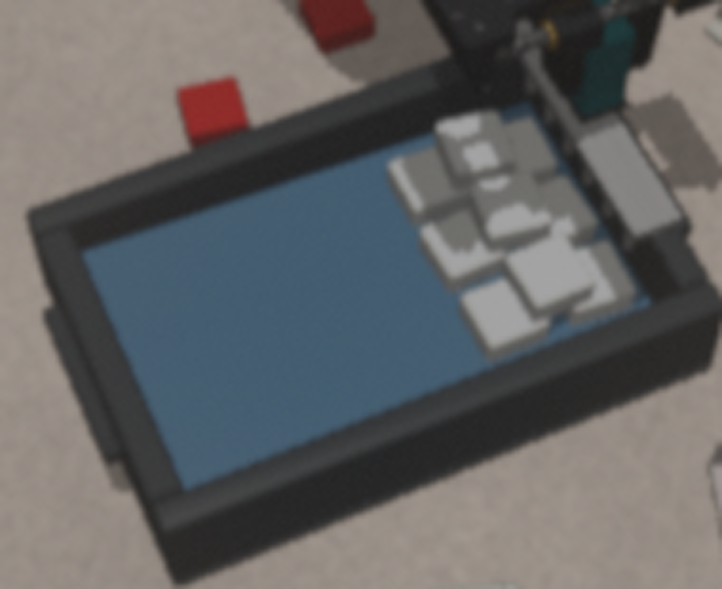

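View pics/top4.png

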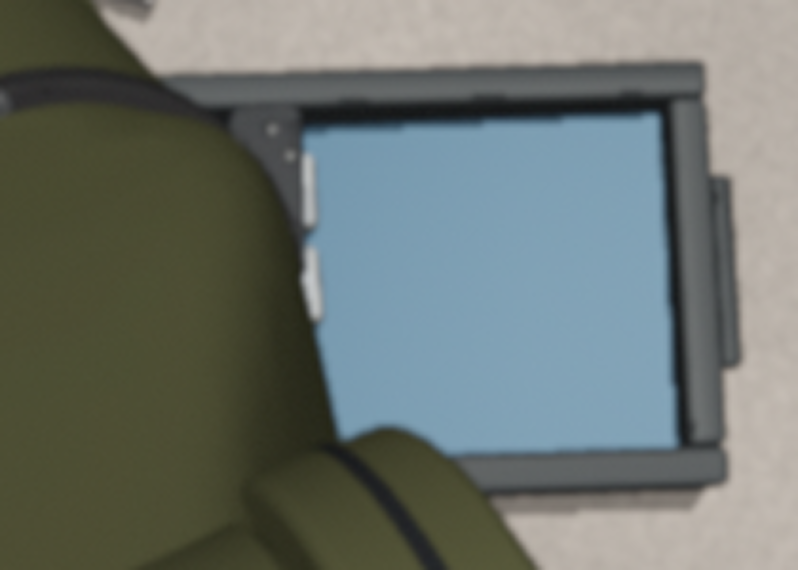

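```bash
python3 -c "
from h import *
d=snapshot('scene');R=Rn.from_quat(get_state()['eef_rot']);t=tip()
for k in (57.5,34.5,11.5):
  q=proj(d,t+R.apply([-k/1000,0,0]));print((q-[220,165])*3.8)
for z in (.072,):
  for a in [(-88,142.5),(88,142.5),(-108,-162.5),(-108,162.5),(108,162.5),(108,-162.5),(88,-142.5)]:
    w=t2w(*a);print(a,((proj(d,[w[0],w[1],z])-[220,165])*3.8).round())
cv2.imwrite('pics/z5.png',cv2.resize(d['color'][:,:,::-1][160:250,320:420],None,fx=8,fy=6.6,interpolation=2))
for k in (57.5,34.5,11.5,-11.5,-34.5,-57.5):
  q=proj(d,t+R.apply([-k/1000,0,0]));print((q-[320,160])*[8,6.6])
"
```

```text
[623.72952347 244.02951871]
[603.61174763 211.71137185]
[583.89526959 180.03788874]
(-88, 142.5) [530.  49.]
(88, 142.5) [677. 285.]
(-108, -162.5) [ 18. 204.]
(-108, 162.5) [545.  13.]
(108, 162.5) [728. 301.]
(108, -162.5) [158. 531.]
(88, -142.5) [181. 483.]
[513.11478625 456.84074301]
[470.76157397 400.70922479]
[429.25319913 345.69738571]
[388.56463287 291.77205453]
[348.67182531 238.90135752]
[309.55165818 187.05465556]
```

View pics/z5.png

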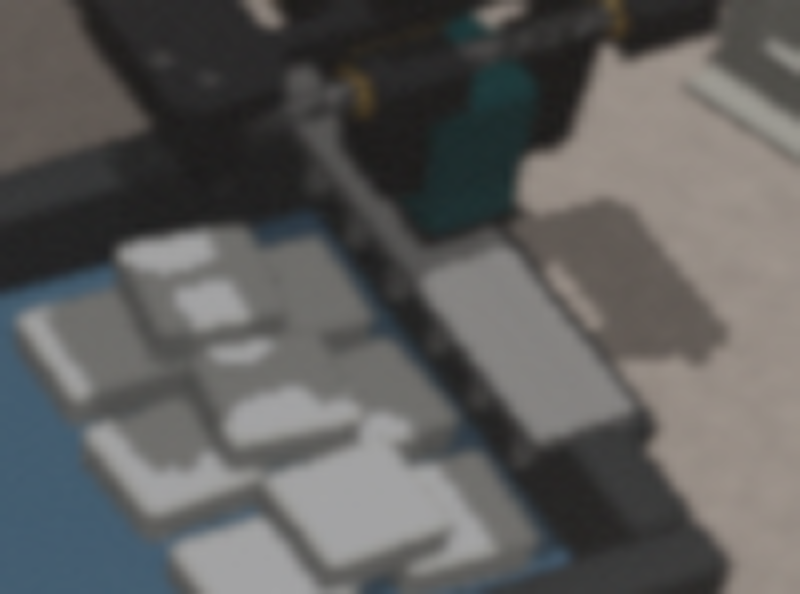

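```bash
python3 -m creep '[0,-5,9,0.2,0,0.2,0,-2,7,0,0,0.2,0,0,3,0,0,0]' >/dev/null;  python3 -c "
from h import *
tplan(0,116,59,step=15)"
```

```text
tip tray [  1.9 120.4] z 62.0
t=6.48 [0.5567 0.1282 0.1537] yaw 0.54 tilt z [0.33 0.2 ] F [ 0.18  0.36 -1.92] M [ 0.06  0.04 -0.06] open 25.8
t=6.48 pos [0.5567 0.1282 0.1537] F [ 0.18  0.36 -1.92] open 25.8 d(mm) [-1.4 -4.1 -3. ] rows 1
[1.4, -4.1, 3.0, 0.2, 0.33, 0.11]
```

```bash
python3 -m creep '[1,-8,2.5,0.2,0.3,0,0,-10,0,0,0,0,0,-10,0,0,0,0]' >/dev/null;  python3 -c "
from h import *
tplan(0,30,58,step=10)"
```

```text
tip tray [-0.2 94.1] z 58.3
t=6.73 [0.5553 0.102  0.15  ] yaw 0.81 tilt z [-0.04  0.14] F [-0.06 -0.09 -2.27] M [ 0.33 -0.06  0.04] open 25.4
t=6.73 pos [0.5553 0.102  0.15  ] F [-0.06 -0.09 -2.27] open 25.4 d(mm) [  0.6 -63.9  -0.3] rows 7
[0.0, -9.1, 0.0, 0.02, -0.01, 0.05]
[0.0, -9.1, 0.0, 0.02, -0.01, 0.05]
[0.0, -9.1, 0.0, 0.02, -0.01, 0.05]
[0.0, -9.1, 0.0, 0.02, -0.01, 0.05]
[0.0, -9.1, 0.0, 0.02, -0.01, 0.05]
[-0.0, -9.1, 0.0, 0.02, -0.01, 0.05]
[-0.0, -9.1, 0.0, 0.02, -0.01, 0.05]
```

```bash
python3 -m creep '[0,-9,0,0,0,0,0,-9,0,0,0,0,0,-9,0,0,0,0]' >/dev/null;  python3 -c "
from h import *
tplan(0,30,58,step=10)
d=snapshot('scene');cv2.imwrite('pics/s6.png',cv2.resize(d['color'][:,:,::-1][165:320,220:420],None,fx=3.8,fy=3.8,interpolation=2))
tplan(0,30,58,step=10)"
```

```text
tip tray [ 0.6 63.4] z 58.8
t=6.98 [0.5562 0.0713 0.1505] yaw 0.71 tilt z [0.03 0.16] F [ 0.75  1.27 -1.59] M [ 0.31 -0.04  0.03] open 25.6
t=6.98 pos [0.5562 0.0713 0.1505] F [ 0.75  1.27 -1.59] open 25.6 d(mm) [ -0.3 -33.2  -0.8] rows 4
[0.2, -8.3, 0.2, 0.04, 0.01, 0.07]
[0.2, -8.3, 0.2, 0.04, 0.01, 0.07]
[0.1, -8.3, 0.2, 0.04, 0.01, 0.07]
[0.1, -8.3, 0.2, 0.04, 0.01, 0.07]
tip tray [ 0.4 59.6] z 58.6
t=7.03 [0.5562 0.0678 0.1503] yaw 0.52 tilt z [-0.01 -0.02] F [ 0.47 -2.5  -3.01] M [-0.25  0.01  0.01] open 25.6
t=7.03 pos [0.5562 0.0678 0.1503] F [ 0.47 -2.5  -3.01] open 25.6 d(mm) [ -0.2 -29.7  -0.6] rows 3
[0.2, -9.9, 0.2, -0.01, -0.0, 0.03]
[0.2, -9.9, 0.2, -0.01, -0.0, 0.03]
[0.2, -9.9, 0.2, -0.01, -0.0, 0.03]
```

View pics/s6.png

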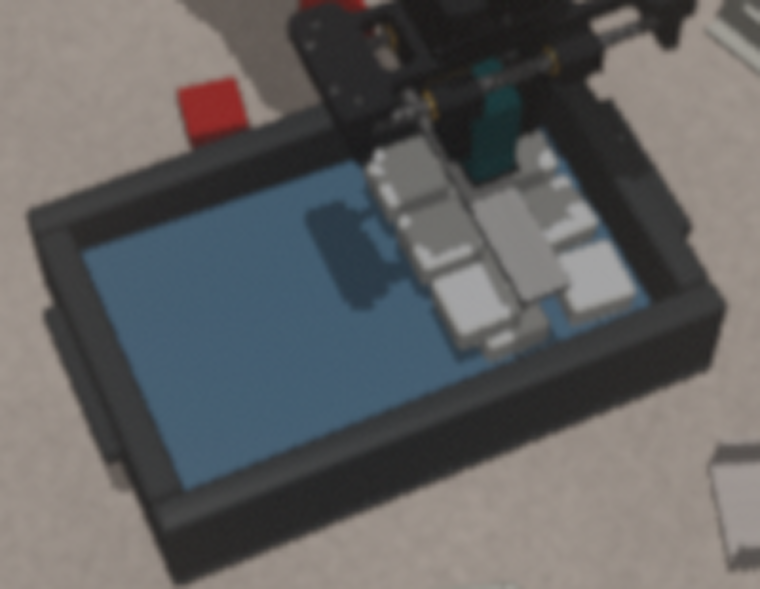

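```bash
python3 -m creep '[0,-9,0.2,0,0,0,0,-9,0.2,0,0,0,0,-8,0.2,0,0,0,0,-5,0,0,0,0]' >/dev/null;  python3 -c "
from h import *
tplan(0,20,45,step=10)
d=snapshot('scene');cv2.imwrite('pics/s7.png',cv2.resize(d['color'][:,:,::-1][165:320,220:420],None,fx=3.8,fy=3.8,interpolation=2))
tplan(0,20,45,step=10)"
```

```text
tip tray [ 0.3 23.7] z 58.2
t=7.37 [0.5564 0.032  0.1499] yaw 0.43 tilt z [-0.01 -0.1 ] F [ 0.47  0.13 -2.71] M [ 0.11 -0.05 -0.01] open 26.0
t=7.37 pos [0.5564 0.032  0.1499] F [ 0.47  0.13 -2.71] open 26.0 d(mm) [ -0.3  -3.9 -13.2] rows 2
[0.2, -1.9, 6.6, -0.05, -0.01, -0.0]
[0.2, -1.9, 6.6, -0.05, -0.01, -0.0]
tip tray [ 0.3 22.1] z 58.1
t=7.42 [0.5563 0.0305 0.1498] yaw 0.33 tilt z [-0.03 -0.18] F [-0.83 -1.83 -2.11] M [-0.04 -0.01 -0.01] open 25.8
t=7.42 pos [0.5563 0.0305 0.1498] F [-0.83 -1.83 -2.11] open 25.8 d(mm) [ -0.3  -2.4 -13.1] rows 2
[0.1, -1.2, 6.6, -0.09, -0.01, -0.05]
[0.2, -1.2, 6.6, -0.09, -0.01, -0.05]
```

View pics/s7.png

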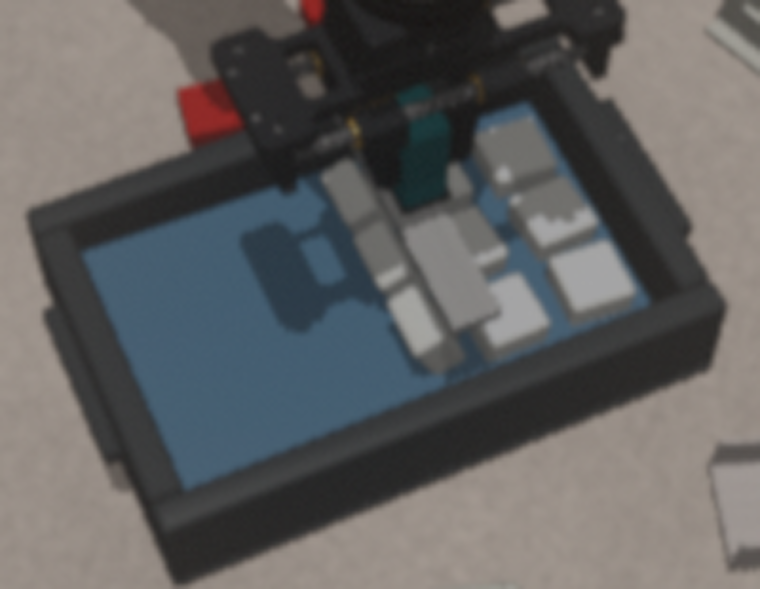

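```bash
python3 -m creep '[0,-7,0,0,0,0,0,-7,0,0,0,0,0,-3,0,0,0,0]' >/dev/null;  python3 -c "
from h import *
d=snapshot('scene');cv2.imwrite('pics/s8.png',cv2.resize(d['color'][:,:,::-1][165:320,220:420],None,fx=3.8,fy=3.8,interpolation=2))
tplan(0,0,45,step=10)"
```

```text
tip tray [0.1 3.6] z 58.1
t=7.72 [0.5564 0.012  0.1498] yaw 0.35 tilt z [-0.04 -0.18] F [-0.03 -0.44 -2.24] M [-0.07  0.02  0.02] open 25.6
t=7.72 pos [0.5564 0.012  0.1498] F [-0.03 -0.44 -2.24] open 25.6 d(mm) [ -0.2  -3.9 -13.1] rows 2
[0.1, -1.9, 6.6, -0.09, -0.02, -0.04]
[0.1, -1.9, 6.6, -0.09, -0.02, -0.04]
```

View pics/s8.png

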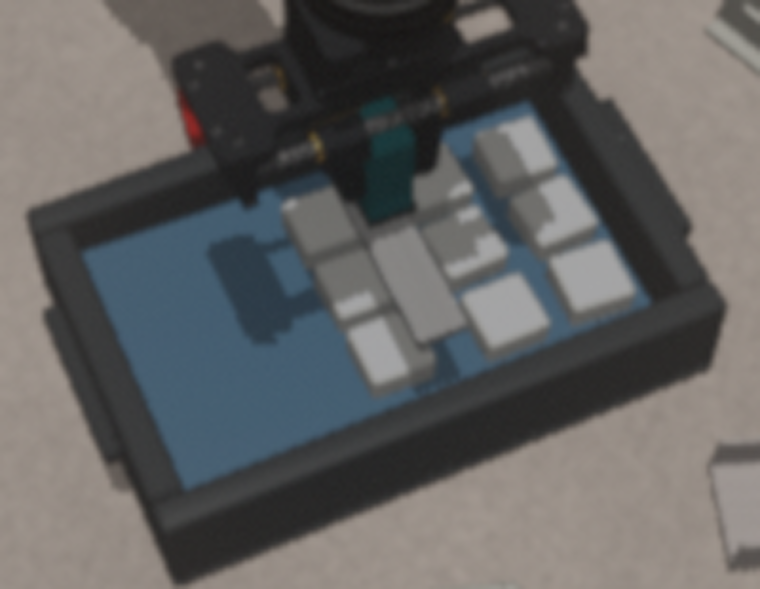

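```bash
python3 -c "
from h import *
d=snapshot('scene');TC[:]=[.5549,.0101]
g=lambda l:(np.array(l)+.5)/3.8-.5+np.array([220,165])
for q in [(282,205),(350,340),(375,393),(432,360),(432,375),(402,318)]: print(q,w2t(atz(d,g(q),.05)),w2t(atz(d,g(q),.03)))
for q in [(463,295),(495,355),(550,320)]: print('2nd',q,w2t(atz(d,g(q),.05)),w2t(atz(d,g(q),.03)))
for q in [(548,258),(580,315),(636,285)]: print('end',q,w2t(atz(d,g(q),.05)),w2t(atz(d,g(q),.03)))
cv2.imwrite('pics/z9.png',cv2.resize(d['color'][:,:,::-1][205:275,285:375],None,fx=8.5,fy=8.5,interpolation=2))
"
```

```text
(282, 205) [-63.9 -27.5] [-76.6 -23.1]
(350, 340) [ 32.3 -28.1] [ 21.6 -23.7]
(375, 393) [ 67.6 -29.1] [ 57.6 -24.7]
(432, 360) [61.8  7. ] [51.7 12.1]
(432, 375) [70.2  3.1] [60.2  8.2]
(402, 318) [31.3  3.3] [20.6  8.3]
2nd (463, 295) [31.8 39.7] [21.  45.5]
2nd (495, 355) [73.  39.2] [63.1 44.9]
2nd (550, 320) [65.6 75.9] [55.6 82.4]
end (548, 258) [29.6 92.9] [18.7 99.8]
end (580, 315) [69.5 92.2] [59.6 99.1]
end (636, 285) [ 65.1 128.9] [ 55.1 136.5]
```

View pics/z9.png

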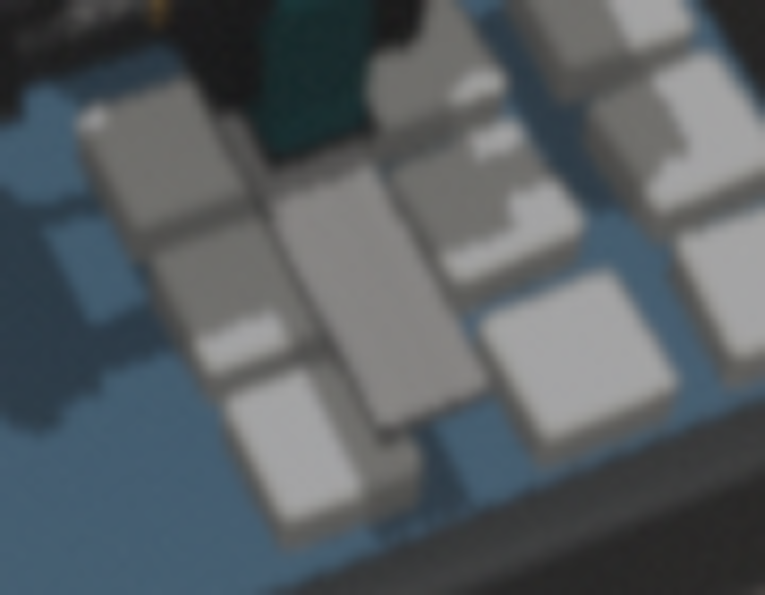

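```bash
python3 -m creep '[0,9,-1,0,0,0,0,8,0,0,0,0,0,2,0,0,0,0,0,0,0,0,0,0]' >/dev/null;  python3 -c "
from h import *
tplan(0,25,40,step=10)
for i in range(6): snapshot('top');st()"
```

```text
tip tray [ 0.4 28.1] z 59.3
t=8.10 [0.5563 0.0363 0.151 ] yaw 0.50 tilt z [-0. -0.] F [-0.19  0.03 -2.31] M [ 0.02 -0.01  0.06] open 25.4
t=8.10 pos [0.5563 0.0363 0.151 ] F [-0.19  0.03 -2.31] open 25.4 d(mm) [ -0.3  -3.1 -19.3] rows 2
[0.2, -1.6, 9.7, -0.0, -0.0, 0.04]
[0.2, -1.6, 9.7, -0.0, -0.0, 0.04]
t=8.15 [0.5563 0.0364 0.151 ] yaw 0.52 tilt z [0.   0.01] F [ 0.56 -0.2  -2.03] M [ 0.06  0.01 -0.01] open 25.7
t=8.20 [0.5563 0.0356 0.151 ] yaw 0.47 tilt z [-0.01 -0.03] F [ 0.21 -0.58 -3.17] M [ 0.03 -0.03  0.01] open 25.5
t=8.25 [0.5563 0.0347 0.1509] yaw 0.42 tilt z [-0.02 -0.06] F [ 1.24 -0.71 -1.6 ] M [-0.    0.02  0.02] open 25.8
t=8.30 [0.5563 0.0342 0.1509] yaw 0.38 tilt z [-0.03 -0.08] F [-0.25 -0.22 -2.8 ] M [-0.02 -0.07  0.08] open 25.7
t=8.35 [0.5563 0.034  0.1509] yaw 0.35 tilt z [-0.03 -0.09] F [ 0.42  0.81 -2.49] M [ 0.02  0.02 -0.03] open 25.5
t=8.40 [0.5563 0.0338 0.1509] yaw 0.33 tilt z [-0.03 -0.09] F [ 0.25 -0.78 -1.36] M [ 0.05 -0.   -0.04] open 26.0
```

```bash
cat >> h.py <<'E'
def fz(n=4):
    F=[]
    for i in range(n):
        snapshot('wrist');F.append(get_state()["contact_force"])
    F=np.array(F);t=tip();print("tip",w2t(t),"z %.2f"%(t[2]*1000),"F mean",F.mean(0).round(2),"Fz",F[:,2].round(1),"t %.2f"%get_state()["clock"])
E
python3 -m creep '[0,0,9,0,0,0,0,0,7,0,0,0,0,0,2,0,0,0]' >/dev/null;  python3 -c "
from h import *
st();fz(2)
tplan(0,25,37,step=10)"
```

```text
t=8.65 [0.5568 0.0328 0.1318] yaw 0.24 tilt z [ 0.06 -0.11] F [ 0.11  0.51 -2.02] M [ 0.01  0.05 -0.  ] open 25.6
tip [ 0.7 24.6] z 40.41 F mean [-0.24  0.78 -2.51] Fz [-2.8 -2.2] t 8.75
tip tray [ 0.7 24.6] z 40.4
t=8.75 [0.5567 0.0329 0.1321] yaw 0.25 tilt z [ 0.03 -0.11] F [-0.41  0.55 -2.2 ] M [0.   0.   0.04] open 25.9
t=8.75 pos [0.5567 0.0329 0.1321] F [-0.41  0.55 -2.2 ] open 25.9 d(mm) [-0.7  0.2 -3.4] rows 1
[0.7, 0.2, 3.4, -0.11, 0.03, -0.18]
```

```bash
python3 -m creep '[0.5,0,3,0,0,0,0,0,1,0,0,0]' >/dev/null;  python3 -c "
from h import *
fz(3)"; python3 -m creep '[0,0,2,0,0,0]' >/dev/null;  python3 -c "
from h import *
fz(3)"
```

```text
tip [ 0.9 24.7] z 36.55 F mean [-0.14 -0.24 -2.58] Fz [-3.  -2.2 -2.5] t 9.07
tip [ 0.8 24.7] z 34.50 F mean [ 0.02 -0.5  -2.92] Fz [-3.  -2.6 -3.2] t 9.30
```

```bash
for i in 1 2 3; do python3 -m creep '[0,0,1.2,0,0,0]' >/dev/null;  python3 -c "
from h import *
fz(3)"; done
```

```text
tip [ 0.9 24.8] z 33.31 F mean [ 0.15 -0.2  -1.73] Fz [-1.8 -1.7 -1.7] t 9.53
tip [ 1.  24.8] z 32.33 F mean [-0.56 -0.75  0.97] Fz [1.1 1.2 0.7] t 9.77
tip [ 1.  24.7] z 31.48 F mean [-1.32 -0.53  4.57] Fz [4.8 5.  4. ] t 10.00
```

```bash
python3 -m creep '[0,0,-1.2,0,0,0]' >/dev/null;  python3 -c "
from h import *
fz(2)"; python3 -m creep '[0,-5,-0.3,0,0,0]' >/dev/null;  python3 -c "
from h import *
fz(2)"
```

```text
tip [ 1.1 24.8] z 32.68 F mean [-0.07  0.49 -1.2 ] Fz [-1.  -1.4] t 10.18
tip [ 1.5 19. ] z 32.86 F mean [ 0.65 -0.36 -0.88] Fz [-0.9 -0.9] t 10.37
```

```bash
python3 -m creep '[-0.3,-7,-0.3,0,0,0]' >/dev/null;  python3 -c "
from h import *
fz(2)"; python3 -m creep '[-0.3,-8,-0.4,0,0,0]' >/dev/null;  python3 -c "
from h import *
fz(2);st()"
```

```text
tip [ 2.2 10.1] z 33.19 F mean [ 0.64 -0.42  0.55] Fz [0.4 0.7] t 10.55
tip [ 2.7 -0.1] z 33.65 F mean [ 0.52 -0.49  0.64] Fz [0.6 0.7] t 10.73
t=10.73 [0.5586 0.0084 0.1254] yaw -0.05 tilt z [ 0.21 -0.25] F [ 1.26 -0.7   0.67] M [-0.18 -0.25 -0.08] open 25.5
```

```bash
python3 -m creep '[0.7,-8,-0.6,-0.1,0.2,0.1]' >/dev/null;  python3 -c "
from h import *
fz(2)"; python3 -m creep '[0.7,-8,-0.5,-0.1,0.1,0.1]' >/dev/null;  python3 -c "
from h import *
fz(2);st()"
```

```text
tip [  1.6 -10.8] z 34.34 F mean [ 0.13 -1.52 -0.55] Fz [-0.4 -0.7] t 10.92
tip [  0.5 -21.4] z 34.91 F mean [ 0.92 -1.66  1.1 ] Fz [0.8 1.4] t 11.10
t=11.10 [ 0.557  -0.0129  0.1266] yaw -0.55 tilt z [-0.13 -0.29] F [ 0.73 -1.65  1.43] M [-0.36 -0.19 -0.04] open 25.5
```

```bash
python3 -m creep '[0.2,-8,-0.7,-0.2,-0.1,-0.5]' >/dev/null;  python3 -c "
from h import *
fz(2)"; python3 -m creep '[0.1,-8,-0.6,0,0,-0.5]' >/dev/null;  python3 -c "
from h import *
fz(2);st()"
```

```text
tip [ -0.1 -32.1] z 35.58 F mean [-0.13 -2.07 -0.08] Fz [-0.1 -0.1] t 11.28
tip [ -0.7 -42.8] z 36.17 F mean [-0.11 -2.17 -0.07] Fz [-0.1 -0.1] t 11.47
t=11.47 [ 0.556  -0.0342  0.1279] yaw 0.20 tilt z [-0.1  -0.33] F [-0.93 -2.03 -0.08] M [-0.37 -0.17 -0.07] open 25.8
```

```bash
python3 -m creep '[-0.2,-8,-0.6,-0.2,-0.1,-0.2]' >/dev/null;  python3 -c "
from h import *
fz(2)
d=snapshot('scene');cv2.imwrite('pics/s10.png',cv2.resize(d['color'][:,:,::-1][165:320,220:420],None,fx=3.8,fy=3.8,interpolation=2))"
```

```text
tip [ -0.6 -53.3] z 36.76 F mean [ 0.06 -1.34  0.09] Fz [0.  0.2] t 11.65
```

View pics/s10.png

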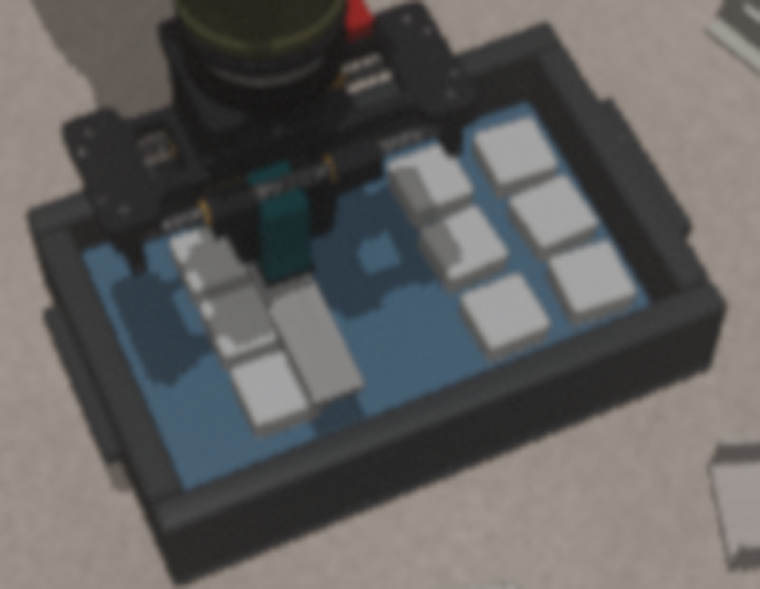

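```bash
python3 -m creep '[-0.2,-8,-0.6,-0.1,0,-0.1]' >/dev/null;  python3 -c "
from h import *
fz(2)"; python3 -m creep '[-0.2,-8,-0.6,0,0,0]' >/dev/null;  python3 -c "
from h import *
fz(2);st()"
```

```text
tip [ -0.6 -62.8] z 37.35 F mean [-0.82 -1.53 -0.62] Fz [-0.4 -0.8] t 11.88
tip [ -0.6 -73.1] z 37.95 F mean [ 0.62 -0.88 -0.64] Fz [-0.8 -0.5] t 12.07
t=12.07 [ 0.5563 -0.0645  0.1296] yaw 0.15 tilt z [-0.06 -0.32] F [ 0.17 -0.77 -0.5 ] M [-0.25 -0.18 -0.09] open 25.9
```

```bash
python3 -m creep '[-0.2,-7,-0.4,-0.1,0,-0.1]' >/dev/null;  python3 -c "
from h import *
fz(2)"; python3 -m creep '[0,0,0.3,0,0,0]' >/dev/null;  python3 -c "
from h import *
fz(5);st()
d=snapshot('scene');cv2.imwrite('pics/s11.png',cv2.resize(d['color'][:,:,::-1][165:320,220:420],None,fx=3.8,fy=3.8,interpolation=2))"
```

```text
tip [ -0.4 -82.1] z 38.37 F mean [ 0.71 -1.36 -0.67] Fz [-1.  -0.4] t 12.25
tip [ -0.4 -82.2] z 38.16 F mean [-0.05  0.53  0.28] Fz [-0.2  0.3  0.1  0.9  0.3] t 12.58
t=12.58 [ 0.5565 -0.0736  0.1299] yaw 0.14 tilt z [-0.07 -0.32] F [-0.23  0.21  0.26] M [-0.01 -0.08 -0.04] open 25.7
```

View pics/s11.png

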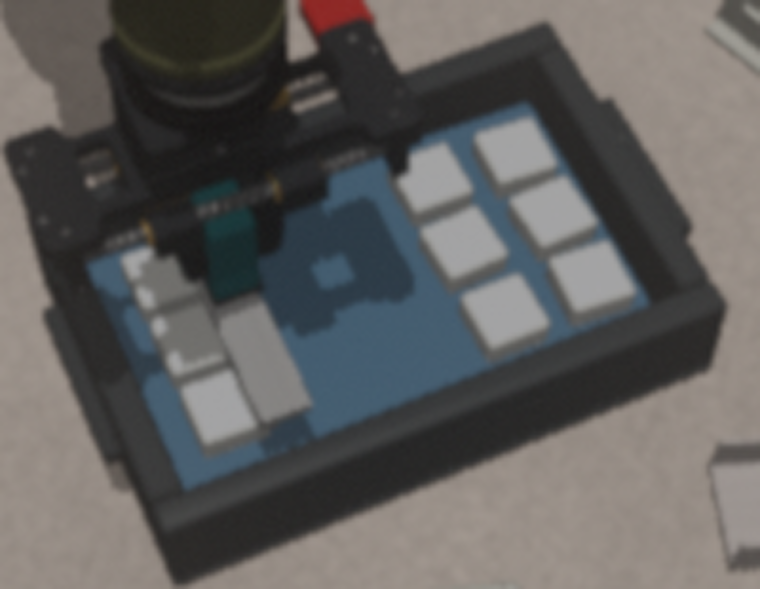

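```bash
python3 -m creep '[0,1,-12,0,0,0,0,0,-16,0,0,0,0,0,-12,0,0,0,0,10,-3,0,0,0,0,25,0,0,0,0]' >/dev/null;  python3 -c "
from h import *
tplan(0,84,80,step=25)"
```

```text
tip tray [ -4.5 -52.3] z 79.5
t=13.05 [ 0.553  -0.0432  0.1711] yaw -0.37 tilt z [-0.6  -0.66] F [-0.24 -0.82 -2.06] M [ 0.04 -0.04 -0.04] open 25.7
t=13.05 pos [ 0.553  -0.0432  0.1711] F [-0.24 -0.82 -2.06] open 25.7 d(mm) [  2.5 135.3   0.6] rows 6
[-0.3, 22.6, -0.4, -0.11, -0.1, -0.13]
[-0.3, 22.6, -0.3, -0.11, -0.1, -0.13]
[-0.4, 22.6, -0.3, -0.11, -0.1, -0.13]
[-0.4, 22.6, -0.2, -0.11, -0.1, -0.13]
[-0.5, 22.6, -0.2, -0.11, -0.1, -0.13]
[-0.5, 22.6, -0.1, -0.11, -0.1, -0.13]
```

```bash
python3 -m creep '[-0.5,25,-0.8,-0.2,-0.2,-0.2,-0.5,26,-0.5,-0.2,-0.2,-0.2,-0.5,24,-0.2,-0.1,-0.1,-0.2,-0.5,16,0,0,0,0,0,8,0,0,0,0]' >/dev/null; python3 -m creep '[0,0,0,0,0,0]' >/dev/null;   python3 -c "
from h import *
snapshot('top');tplan(0,84,70,step=25)"
```

```text
tip tray [-5.2 61.3] z 77.3
t=13.60 [0.5512 0.0692 0.169 ] yaw 0.68 tilt z [-0.42  0.11] F [ 0.16  0.95 -2.4 ] M [ 0.05  0.01 -0.  ] open 25.5
t=13.60 pos [0.5512 0.0692 0.169 ] F [ 0.16  0.95 -2.4 ] open 25.5 d(mm) [ 4.4 22.9 -7.3] rows 1
[-4.7, 22.9, 7.3, 0.12, -0.42, 0.25]
```

```bash
python3 -m creep '[-2.3,11,3,0.1,-0.4,0.2,-2.3,9,2,0,0,0,0,2,0,0,0,0,0,0,0,0,0,0]' >/dev/null;   python3 -c "
from h import *
snapshot('top');
d=snapshot('scene');cv2.imwrite('pics/s12.png',cv2.resize(d['color'][:,:,::-1][165:265,310:420],None,fx=7,fy=6,interpolation=2))
tplan(0,84,60,step=25)
t=tip();R=Rn.from_quat(get_state()['eef_rot'])
for k in (57.5,-57.5): print(((proj(d,t+R.apply([-k/1000,0,0]))-[310,165]+.5)*[7,6]).round())"
```

```text
tip tray [-0.7 76.8] z 70.9
t=14.03 [0.5552 0.0854 0.1626] yaw 0.08 tilt z [-0.18 -0.33] F [ 0.13 -1.41 -2.61] M [ 0.03 -0.04  0.  ] open 25.5
t=14.03 pos [0.5552 0.0854 0.1626] F [ 0.13 -1.41 -2.61] open 25.5 d(mm) [  0.4   6.7 -10.9] rows 1
[-0.4, 6.8, 10.8, -0.33, -0.18, -0.35]
[368. 452.]
[201. 201.]
```

View pics/s12.png

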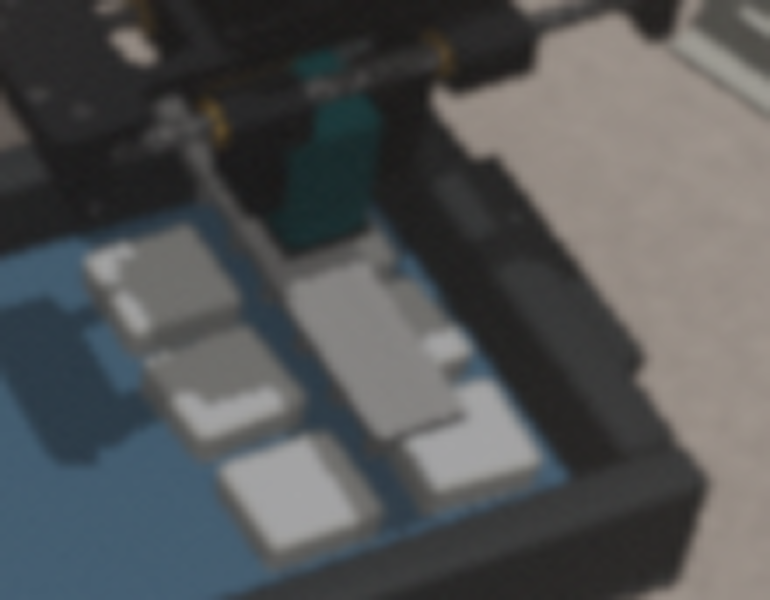

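```bash
python3 -c "
from h import *
d=snapshot('scene')
for y in (70,74,78,82,86,90,94):
  print(y,[((proj(d,[*t2w(x,y),.0505])-[310,165]+.5)*[7,6]).round().tolist() for x in (40,60)])
print(w2t(-np.array(d['extrinsics'])[:3,:3].T@np.array(d['extrinsics'])[:3,3]))"
```

```text
70 [[319.0, 452.0], [349.0, 497.0]]
74 [[331.0, 448.0], [361.0, 493.0]]
78 [[343.0, 444.0], [373.0, 488.0]]
82 [[355.0, 440.0], [385.0, 484.0]]
86 [[367.0, 436.0], [397.0, 480.0]]
90 [[379.0, 431.0], [410.0, 476.0]]
94 [[391.0, 427.0], [422.0, 472.0]]
[ 550.1 -236.1]
```

```bash
python3 -m creep '[-0.3,4.5,5,-0.3,-0.2,-0.3,0,0.5,3,0,0,0,0,0,0,0,0,0]' >/dev/null;   python3 -c "
from h import *
fz(3)
d=snapshot('scene');cv2.imwrite('pics/s13.png',cv2.resize(d['color'][:,:,::-1][165:265,310:420],None,fx=7,fy=6,interpolation=2))
tplan(0,82,55,step=25)
t=tip();R=Rn.from_quat(get_state()['eef_rot'])
for k in (57.5,-57.5): print(((proj(d,t+R.apply([-k/1000,0,0]))-[310,165]+.5)*[7,6]).round())"
```

```text
tip [ 0.7 80.7] z 63.02 F mean [ 0.55  0.53 -2.29] Fz [-2.9 -2.3 -1.7] t 14.48
tip tray [ 0.8 80.9] z 63.1
t=14.53 [0.5562 0.089  0.1548] yaw 0.26 tilt z [ 0.14 -0.03] F [ 1.25 -0.09 -3.08] M [ 0.04 -0.02  0.02] open 25.5
t=14.53 pos [0.5562 0.089  0.1548] F [ 1.25 -0.09 -3.08] open 25.5 d(mm) [-0.6  1.1 -8.1] rows 1
[0.6, 1.1, 8.1, -0.03, 0.14, -0.17]
[382. 463.]
[214. 214.]
```

View pics/s13.png

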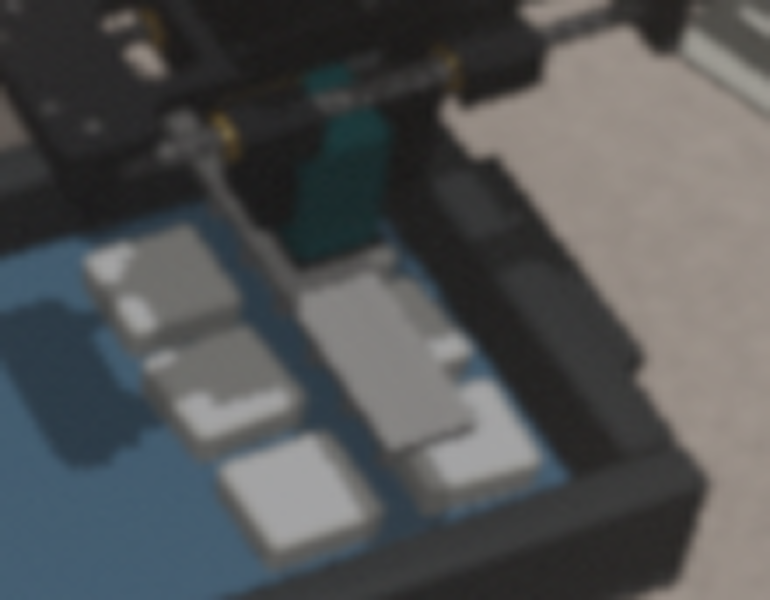

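```bash
python3 -c "
from h import *
d=snapshot('scene');c=d['color'][:,:,::-1][215:255,340:390].astype(float)
c=np.clip(c*1.6,0,255).astype(np.uint8)
cv2.imwrite('pics/s14.png',cv2.resize(c,None,fx=14,fy=14,interpolation=0))
t=tip();R=Rn.from_quat(get_state()['eef_rot'])
for k in (57.5,34.5,11.5): print(((proj(d,t+R.apply([-k/1000,0,0]))-[340,215]+.5)*14).round())"
```

```text
[344. 380.]
[274. 259.]
[206. 140.]
```

View pics/s14.png

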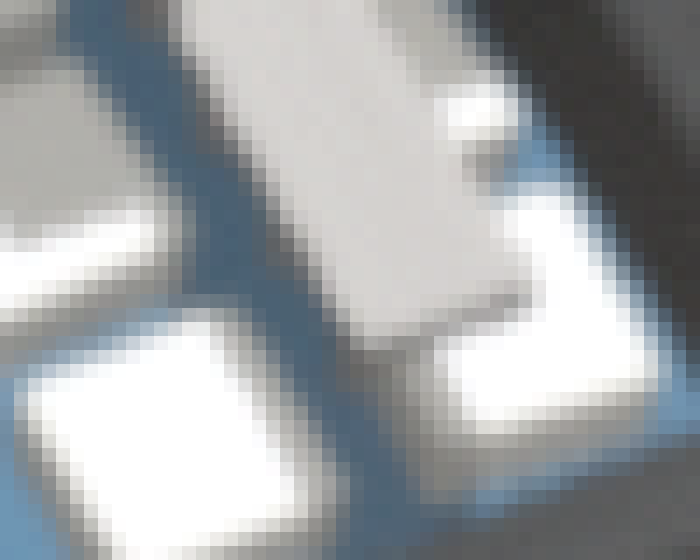

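```bash
python3 -m creep '[0.4,0,6,0,0.1,-0.1,0,0,3,0,0,0]' >/dev/null;   python3 -c "
from h import *
fz(2);tplan(0,81.3,40)";  python3 -m creep '[0.3,0,4,0,0,0]' >/dev/null;   python3 -c "
from h import *
fz(2);tplan(0,81.3,40)"
```

```text
tip [ 0.9 81.1] z 54.34 F mean [-0.08 -0.39 -1.81] Fz [-1.9 -1.7] t 14.85
tip tray [ 0.9 81.1] z 54.3
t=14.85 [0.5563 0.0892 0.146 ] yaw 0.36 tilt z [ 0.11 -0.01] F [ 0.09 -0.21 -1.72] M [0.02 0.06 0.04] open 25.6
t=14.85 pos [0.5563 0.0892 0.146 ] F [ 0.09 -0.21 -1.72] open 25.6 d(mm) [ -0.7   0.2 -14.3] rows 1
[0.8, 0.2, 14.3, -0.01, 0.11, -0.07]
tip [ 0.  80.9] z 49.68 F mean [ 0.21 -0.17 -2.53] Fz [-2.6 -2.5] t 15.03
tip tray [ 0.  80.9] z 49.7
t=15.03 [0.5555 0.0891 0.1414] yaw 0.37 tilt z [ 0.04 -0.03] F [ 0.6  -0.03 -2.45] M [0.02 0.01 0.01] open 25.7
t=15.03 pos [0.5555 0.0891 0.1414] F [ 0.6  -0.03 -2.45] open 25.7 d(mm) [ 0.1  0.4 -9.7] rows 1
[-0.1, 0.4, 9.7, -0.03, 0.04, -0.06]
```

```bash
for i in 1 2 3; do python3 -m creep '[0,0.2,4,0,0,0]' >/dev/null;   python3 -c "
from h import *
fz(2)"; done
```

```text
tip [-0.5 81. ] z 45.07 F mean [ 0.45  1.   -3.15] Fz [-3.5 -2.8] t 15.22
tip [-1.  81.2] z 40.47 F mean [ 0.19 -0.66 -3.3 ] Fz [-3.8 -2.8] t 15.40
tip [-1.5 81.2] z 35.86 F mean [ 0.17  0.43 -3.19] Fz [-4.  -2.4] t 15.58
```

```bash
for i in 1 2 ; do python3 -m creep '[-0.5,0,1.8,0,0,0]' >/dev/null;   python3 -c "
from h import *
fz(2)"; done; python3 -m creep '[-0.3,0,0.8,0,0,0]' >/dev/null;   python3 -c "
from h import *
fz(3)"
```

```text
tip [-1.2 81.2] z 33.78 F mean [-0.22 -0.52 -1.88] Fz [-1.9 -1.8] t 15.77
tip [-0.7 81.1] z 31.80 F mean [ 0.63 -0.58 -2.3 ] Fz [-2.4 -2.3] t 15.95
tip [-0.3 81.1] z 30.96 F mean [ 0.03  0.01 -2.63] Fz [-2.6 -3.5 -1.8] t 16.18
```

```bash
for i in 1 2 ; do python3 -m creep '[0,0,0.8,0,0,0]' >/dev/null;   python3 -c "
from h import *
fz(3)"; done
```

```text
tip [-0.3 81.1] z 30.25 F mean [-0.22  0.2  -1.43] Fz [-1.6 -1.1 -1.6] t 16.42
tip [-0.3 81.2] z 29.62 F mean [-1.23 -0.04  1.08] Fz [1.7 1.  0.5] t 16.65
```

```bash
python3 -c "
from h import *
fz(4)"; python3 -m creep '[0,-6,-0.2,0,0,0]' >/dev/null;   python3 -c "
from h import *
fz(2);st()"; python3 -m creep '[0,-8,-0.4,0,0,0]' >/dev/null;   python3 -c "
from h import *
fz(2);st()"
```

```text
tip [-0.3 81.1] z 29.56 F mean [-0.97 -0.39  0.88] Fz [0.9 1.2 0.1 1.3] t 16.85
tip [ 0.3 74.4] z 29.92 F mean [ 0.46  0.46 -0.61] Fz [-0.7 -0.5] t 17.03
t=17.03 [0.5561 0.0826 0.1216] yaw 0.33 tilt z [-0.1  -0.09] F [ 0.66  0.72 -0.51] M [ 0.04 -0.15 -0.06] open 25.8
tip [ 0.8 64.1] z 30.38 F mean [ 0.12 -1.15  0.06] Fz [ 0.5 -0.4] t 17.22
t=17.22 [0.5566 0.0725 0.1221] yaw 0.21 tilt z [-0.07 -0.18] F [ 0.69 -0.7  -0.4 ] M [-0.11 -0.27 -0.04] open 25.6
```

```bash
for i in 1 2 3; do python3 -m creep '[0.3,-8,-0.5,-0.1,0,-0.2]' >/dev/null;   python3 -c "
from h import *
fz(2);st()"; done
```

```text
tip [ 0.6 53.4] z 30.93 F mean [ 1.2  -1.32  0.63] Fz [0.9 0.4] t 17.40
t=17.40 [0.5565 0.0618 0.1226] yaw 0.27 tilt z [-0.08 -0.2 ] F [ 1.6  -1.07  0.37] M [-0.29 -0.29 -0.  ] open 25.2
tip [ 0.2 42.6] z 31.45 F mean [ 0.14 -1.43  0.67] Fz [1.  0.3] t 17.58
t=17.58 [0.5562 0.0511 0.1231] yaw 0.32 tilt z [-0.1  -0.23] F [ 0.55 -1.42  0.32] M [-0.34 -0.22 -0.05] open 25.1
tip [-0.3 31.9] z 31.98 F mean [-0.14 -1.57  0.72] Fz [0.6 0.8] t 17.77
t=17.77 [0.5558 0.0404 0.1237] yaw 0.39 tilt z [-0.13 -0.25] F [-0.64 -1.28  0.83] M [-0.35 -0.27 -0.03] open 25.2
```

```bash
python3 -m creep '[0,-8,-0.6,0,0,0]' >/dev/null;   python3 -c "
from h import *
fz(4)
d=snapshot('scene');cv2.imwrite('pics/s15.png',cv2.resize(d['color'][:,:,::-1][165:320,220:420],None,fx=3.8,fy=3.8,interpolation=2))"
```

```text
tip [-0.5 21.9] z 32.61 F mean [ 0.55 -1.16  0.58] Fz [0.8 0.9 0.3 0.3] t 18.05
```

View pics/s15.png

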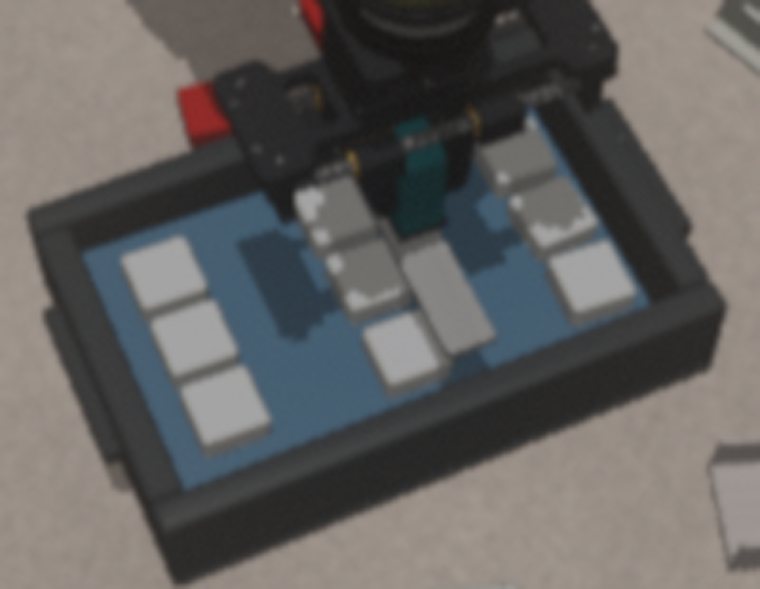

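```bash
python3 -m creep '[0,1,-10,0,0,0,0,0,-20,0,0,0,0,0,-28,0,0,0,0,0,-28,0,0,0,0,8,-10,0,0,0]' >/dev/null;   python3 -c "
from h import *
st();plan(.512,.355,.22,17.5,step=34)"
```

```text
t=18.52 [0.5504 0.04   0.2206] yaw 0.39 tilt z [-1.11 -0.52] F [ 0.37  0.04 -3.16] M [ 0.01 -0.06 -0.03] open 25.0
t=18.52 pos [0.5504 0.04   0.2206] F [ 0.37  0.04 -3.16] open 25.0 d(mm) [-38.4 315.   -0.6] rows 10
[3.6, 31.5, -0.1, -0.03, -0.12, -1.71]
[2.7, 31.6, -0.1, -0.03, -0.12, -1.71]
[1.7, 31.7, -0.1, -0.03, -0.12, -1.71]
[0.8, 31.7, -0.1, -0.03, -0.12, -1.71]
[-0.2, 31.7, -0.1, -0.03, -0.12, -1.71]
[-1.1, 31.7, -0.1, -0.03, -0.12, -1.71]
[-2.1, 31.7, -0.0, -0.03, -0.12, -1.71]
[-3.0, 31.6, -0.0, -0.03, -0.12, -1.71]
[-3.9, 31.5, 0.0, -0.03, -0.12, -1.71]
[-4.9, 31.4, 0.0, -0.03, -0.12, -1.71]
```

```bash
python3 -m creep '[3.6,28,-0.3,0,-0.2,-1.7,2.7,31,-0.3,0,-0.1,-1.7,1.7,31,0,0,-0.1,-1.7,0.8,31,0,0,-0.1,-1.7,-0.2,31,0,0,0,-1.7]' >/dev/null;   python3 -c "
from h import *
st();plan(.512,.355,.215,17.5,step=34)"
```

```text
t=18.93 [0.5319 0.1895 0.2253] yaw 8.53 tilt z [-0.41 -0.78] F [ 0.26  0.45 -2.45] M [ 0.05 -0.07 -0.03] open 25.7
t=18.93 pos [0.5319 0.1895 0.2253] F [ 0.26  0.45 -2.45] open 25.7 d(mm) [-19.9 165.5 -10.3] rows 5
[-1.0, 33.4, 1.6, -0.13, -0.12, -1.79]
[-2.0, 33.3, 1.7, -0.13, -0.12, -1.79]
[-3.1, 33.2, 1.8, -0.13, -0.12, -1.79]
[-4.1, 33.1, 1.9, -0.13, -0.12, -1.79]
[-5.1, 32.9, 2.0, -0.13, -0.12, -1.79]
```

```bash
python3 -m creep '[-1,32,1.5,-0.2,-0.1,-1.7,-2,32,1.5,-0.1,-0.1,-1.7,-3,30,1.5,-0.1,-0.1,-1.7,-3.5,22,1,0,0,-1.5,-2,8,0,0,0,-1]' >/dev/null; python3 -m creep '[0,0,0,0,0,0]' >/dev/null;   python3 -c "
from h import *
snapshot('top');st();plan(.512,.355,.19,17.5,step=34)"
```

```text
t=19.48 [0.5085 0.3291 0.2203] yaw 17.47 tilt z [-0.66 -0.05] F [ 0.72  0.61 -3.13] M [ 0.12 -0.01  0.01] open 25.7
t=19.48 pos [0.5085 0.3291 0.2203] F [ 0.72  0.61 -3.13] open 25.7 d(mm) [  3.5  25.9 -30.3] rows 2
[-5.7, 11.8, 15.1, 0.07, -0.32, -0.02]
[-5.6, 11.8, 15.1, 0.07, -0.32, -0.02]
```

```bash
python3 -m creep '[-5.5,11.8,13,0.1,-0.3,0,-5,10,13,0.1,-0.2,0,0,2,0,0,0,0,0,0,0,0,0,0]' >/dev/null;   python3 -c "
from h import *
snapshot('top');st();plan(.512,.3555,.157,17.5,step=34)"
```

```text
t=19.87 [0.5139 0.3464 0.193 ] yaw 16.89 tilt z [-0.1  -0.63] F [ 0.39 -0.3  -2.8 ] M [0.01 0.03 0.03] open 25.6
t=19.87 pos [0.5139 0.3464 0.193 ] F [ 0.39 -0.3  -2.8 ] open 25.6 d(mm) [ -1.9   9.1 -36. ] rows 2
[-0.5, 4.8, 17.9, -0.28, -0.14, -0.3]
[-0.5, 4.7, 18.0, -0.28, -0.14, -0.3]
```

```bash
python3 -m creep '[0,7,14,-0.4,-0.2,-0.4,0,2,12,-0.1,0,-0.2,0,0,3,0,0,0]' >/dev/null;   python3 -c "
from h import *
snapshot('top');st();plan(.512,.3555,.157,17.5,step=34)
d=snapshot('scene');cv2.imwrite('pics/s16.png',cv2.resize(d['color'][:,:,::-1][75:225,395:500],None,fx=5,fy=4,interpolation=2))
d=snapshot('wrist');cv2.imwrite('pics/w16.png',d['color'][:,:,::-1])"
```

```text
t=20.17 [0.5138 0.3511 0.1647] yaw 17.20 tilt z [ 0.11 -0.19] F [ 0.4  -1.05 -3.17] M [0.02 0.02 0.04] open 25.6
t=20.17 pos [0.5138 0.3511 0.1647] F [ 0.4  -1.05 -3.17] open 25.6 d(mm) [-1.8  4.4 -7.7] rows 1
[0.4, 4.8, 7.7, -0.21, 0.05, -0.3]
```

View pics/s16.png

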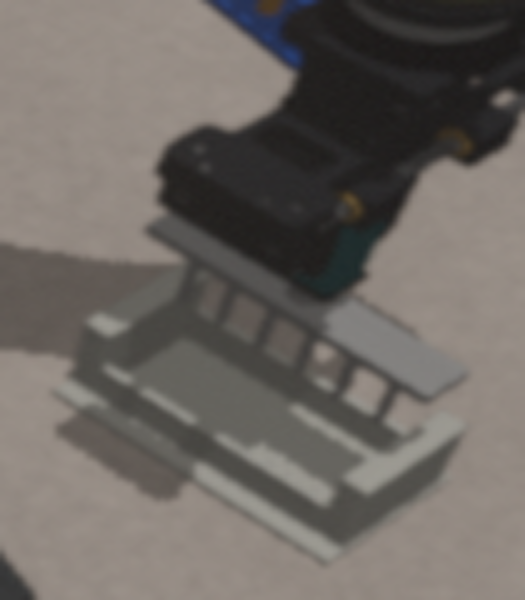

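View pics/w16.png

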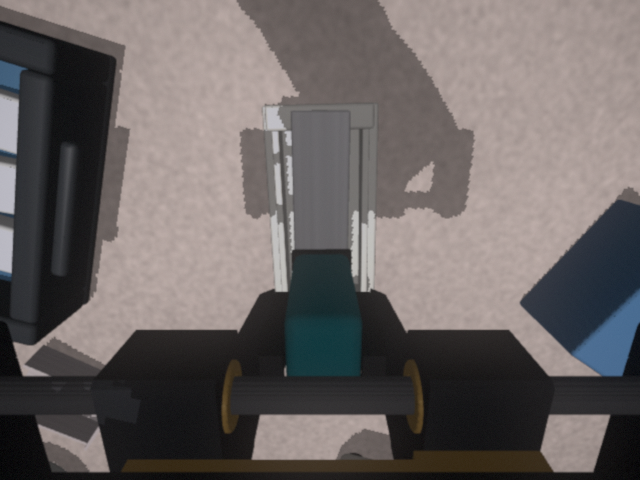

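```bash
python3 -m creep '[0.4,1,10,-0.2,0,-0.3,0,0,12,0,0,0,0,0,8,0,0,0,0,0,3,0,0,0]' >/dev/null;   python3 -c "
from h import *
fz(2);st();plan(.5125,.3525,.127,17.5,step=34)"
```

```text
tip [-37.6 345.1] z 41.28 F mean [ 0.05 -0.52 -2.49] Fz [-2.6 -2.4] t 20.70
t=20.70 [0.5153 0.3534 0.133 ] yaw 17.47 tilt z [0.34 0.26] F [-0.03 -1.03 -2.35] M [0.02 0.01 0.05] open 25.8
t=20.70 pos [0.5153 0.3534 0.133 ] F [-0.03 -1.03 -2.35] open 25.8 d(mm) [-2.8 -0.9 -6. ] rows 1
[3.0, -0.0, 6.0, 0.14, 0.41, -0.03]
```

```bash
python3 -m creep '[2.8,0,7,0.2,0.4,0,0.5,0,7,0,0,0,0,0,4,0,0,0]' >/dev/null;   python3 -c "
from h import *
fz(2);st();plan(.512,.353,.108,17.5,step=34)"
```

```text
tip [-41.  344.3] z 22.86 F mean [-0.07 -0.12 -1.97] Fz [-2.6 -1.3] t 21.05
t=21.05 [0.5124 0.353  0.1146] yaw 17.47 tilt z [ 0.06 -0.01] F [-0.25 -0.43 -1.33] M [ 0.02 -0.03  0.03] open 25.8
t=21.05 pos [0.5124 0.353  0.1146] F [-0.25 -0.43 -1.33] open 25.8 d(mm) [-0.4 -0.  -6.6] rows 1
[0.4, 0.1, 6.6, -0.03, 0.05, -0.03]
```

```bash
python3 -m creep '[0.3,0,4,0,0,0]' >/dev/null;   python3 -c "
from h import *
fz(3)";for i in 1 2; do python3 -m creep '[0,0,1.5,0,0,0]' >/dev/null;   python3 -c "
from h import *
fz(3)"; done
```

```text
tip [-41.4 344.1] z 18.65 F mean [-0.32 -0.18 -3.26] Fz [-3.6 -2.8 -3.3] t 21.28
tip [-41.4 344.1] z 17.18 F mean [ 0.44  0.06 -2.27] Fz [-2.4 -2.4 -2. ] t 21.52
tip [-41.2 344.3] z 15.77 F mean [ 0.12 -0.34 -2.2 ] Fz [-1.8 -2.4 -2.4] t 21.75
```

```bash
for i in 1 2; do python3 -m creep '[0,0,0.8,0,0,0]' >/dev/null;   python3 -c "
from h import *
fz(3)"; done
```

```text
tip [-41.3 344.3] z 15.38 F mean [-1.62 -0.74  2.02] Fz [2.3 2.  1.8] t 21.98
tip [-41.3 344.3] z 15.30 F mean [-1.93 -2.19  5.52] Fz [5.  5.9 5.6] t 22.22
```

```bash
python3 -m creep '[0,0,-0.2,0,0,0,0,0,0,0,0,0,0,0,0,0,0,0,0,0,0,0,0,0]' 55;   python3 -c "
from h import *
st();d=snapshot('wrist');cv2.imwrite('pics/w17.png',d['color'][:,:,::-1]);st()"
```

```text
clock: 22.55
tool_pos: [0.5131, 0.3537, 0.1076]
eef_rot: [-0.152, 0.988, 0.001, 0.002]
contact_force: [-0.3, 0.3, 0.7]
opening: 0.568
t=22.55 [0.5131 0.3537 0.1076] yaw 17.46 tilt z [0.21 0.1 ] F [-0.29  0.26  0.75] M [0.06 0.04 0.01] open 50.0
t=22.60 [0.5131 0.3537 0.1076] yaw 17.46 tilt z [0.21 0.09] F [ 0.13 -0.51 -0.58] M [ 0.03  0.01 -0.03] open 53.9
```

View pics/w17.png

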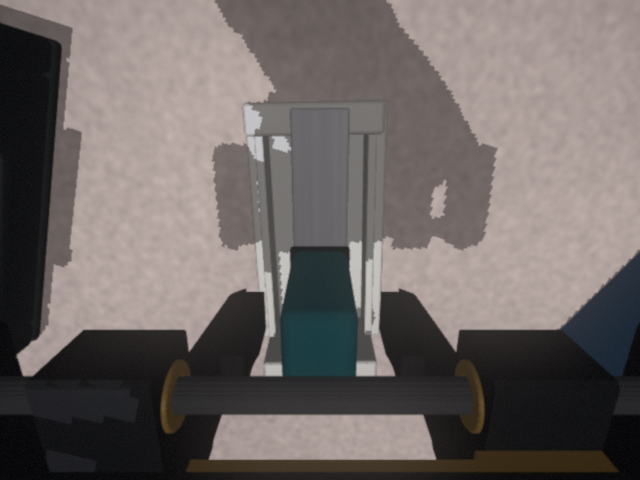

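The rake stands centred in the rest at column 320, with the fingers clear on both sides. Next I rise straight up and look at everything.

```bash
python3 -m creep '[0.3,0,-12,0.1,0.2,0,0,0,-20,0,0,0,0,0,-25,0,0,0,0,0,-30,0,0,0,0,0,-30,0,0,0]' 70; python3 -m creep '[0,20,-30,0,0,0,0,30,-20,0,0,0,0,30,-10,0,0,0,0,20,0,0,0,0,0,0,0,0,0,0]' >/dev/null;  python3 -c "
from h import *
st()
for c in ('top','scene','wrist'):
  d=snapshot(c);cv2.imwrite('pics/%s18.png'%c,d['color'][:,:,::-1])
st()"
```

```text
clock: 23.02
tool_pos: [0.5093, 0.3505, 0.2204]
eef_rot: [-0.152, 0.988, -0.005, -0.007]
contact_force: [0.6, 0.1, 0.4]
opening: 0.797
t=23.43 [0.4831 0.4498 0.2904] yaw 17.08 tilt z [-0.18 -0.19] F [-0.4   0.53  0.32] M [ 0.11 -0.01 -0.05] open 70.0
t=23.58 [0.4863 0.4434 0.2889] yaw 16.74 tilt z [-0.13 -0.59] F [ 0.68  0.15 -0.61] M [ 0.05 -0.01 -0.  ] open 70.1
```

View pics/top18.png

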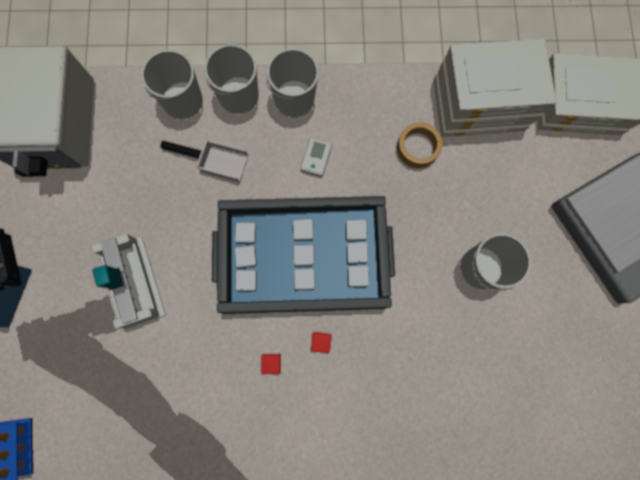

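View pics/scene18.png

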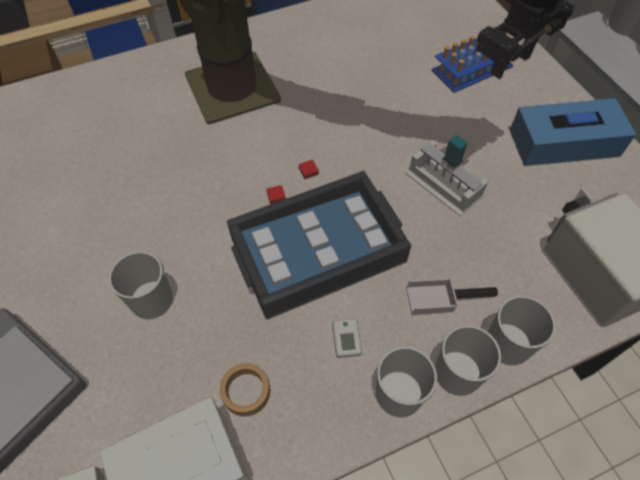

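```bash
python3 -c "
from h import *
d=snapshot('top');TC[:]=[.5519,.0063]
g=cv2.inRange(d['color'][210:305,228:378],(140,140,140),(255,255,255))
n,l,s,c=cv2.connectedComponentsWithStats(g)
for i in range(1,n):
  if s[i][4]>60: print(s[i][4],w2t(atz(d,c[i]+[228,210],.052)))
st();print(finish_job())"
```

```text
329 [49.5 -0.9]
338 [  46.5 -105. ]
328 [ 47.1 111.5]
349 [   1.1 -104.7]
345 [-0.8 -0.4]
342 [ -0.5 111.6]
356 [ -44.3 -104.8]
353 [-47.1  -1. ]
354 [-46.8 111.1]
t=23.63 [0.4868 0.4425 0.2886] yaw 16.66 tilt z [-0.14 -0.64] F [1.15 0.05 0.19] M [-0.   -0.    0.03] open 69.6
the job is handed in; nothing more can be done
None
```

I raked the heap into one layer and hung the rake back in its rest. The job was handed in at about 23.6 s; no verdict was reported.

- **Raking:** I skimmed the three top slices over the second row. I then felt for the pad, which rises about 3° towards the far end. With the tines riding on the pad at roughly 1–3.5 N, I drew those slices to the far end, then drew the second row into the middle from behind. While first feeling for the pad, the force briefly rose to about 7 N, and I backed off.
- **Slices:** In the last top picture all nine lie flat and apart, three per third, at about y = +111, −1 and −105 mm along the tray. The nearest neighbours are about 45 mm apart.
- **Rake and bench:** The rake stands upright and centred in its rest, let go, with the gripper well away. The pail, scoop, tape, logger and red look-alikes appear where they were in the first pictures.
- **Disagreement:** The top and scene cameras differed by 2–6 mm when locating the same things. I placed the tines in the gap behind the second row using both cameras together with the felt forces, and the tines entered the gap without touching a slice.

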